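File the sippy cups in the drawer lane and shut the tray

ROBOT

A 6-joint arm with a two-finger parallel gripper is mounted at the origin on the work surface. World frame = base frame: x ahead of the robot, y to its left, z up, the work surface at z = 0. Lengths are in mm, angles in rad, forces in N, time in s.
With the tool pointing down it reaches from about 400 to 925 mm from the base axis. Payload 12.5 kg.
Tool frame: the origin (TCP) lies at the very end of the fingers, on their centre line; the grasp point (between the pads) lies behind it (env.grip_depth is the z of the grasp point in the tool frame, in mm); z points along the fingers, y is the line along which they close (so a half turn about z gives the same grasp; the last joint's range is limited). The gripper opens to 95 mm and grips with 3 to 60 N. Pads are 20 mm wide; open, the fingers measure 119 mm over their backs; the gripper's body (75 mm by 180 mm) begins 59 mm behind the grasp point.
Start: joints at [-1.409, 0.491, 1.559, -0, 1.092, -0.106], TCP at [165.405, -602.737, 181.661] pointing down, gripper open.
Joint ranges: [-3.1, 3.1], [-0.84, 2.19], [0.05, 2.79], [-1.13, 4.28], [0.06, 2.93], [-2.69, 2.69]. Speed limits (rad/s): [2.22, 2.22, 2.79, 3.14, 3.14, 3.14].

INTERFACE

Orientations are given as [roll, pitch, yaw] about the fixed x, y, z axes, in that order (R = Rz(yaw) Ry(pitch) Rx(roll)).
In Python, from cell import env, optics gives the robot as it stands.
- The arm moves only by the tool step_arm, never from a script. Its argument "moves" is a list of rows, each an object of numbers: "tx", "ty", "tz": the shift along the tool's x, y, z in mm; "roll": the turn about the tool's z in rad. In form: [{"tx": .., "ty": .., "tz": .., "roll": ..}, ...]. A call has 1 to 12 rows; each row is the pose to reach, as a shift and turn from the pose commanded when the call began, along the tool's axes at that moment; what a row does not reach only later rows make up. A row lasts 1/12 s, in which the tool goes at most 41.7 mm and 7.16 degrees, less where a joint would pass 70% of its speed; a pose out of reach is approached as far as the arm can. A call with a gripper value outside its range is refused whole. "grip" is the finger opening in mm, from 0 to 95.1, set as the call begins (left out, the last holds). The fingers move at their own pace and stop on an object; the grip force is fixed at half the most. Time passes only in rows, so rows that repeat a pose let the fingers close. It gives the time, the measured TCP pose, the force, the opening and the grip force at its end, in the units of the state.
- env.state(): the state, without advancing time (a new reading comes with each control period).
- optics.read_camera(name): name is "side" or "top"; returns a dict with "pixels" (400x640x3 uint8, blue, green, red), "mtx" (3x3 intrinsics, pixels), "dist" ([k1, k2, p1, p2, k3] as OpenCV has them; the pictures are not rectified), "view" (4x4, takes a point from world to camera coordinates). Camera axes: x right, y down, z forward; pixel columns grow to the right and rows downward; lengths in mm; the calibration is good to about 2 mm. A picture is of the moment at which its call begins. There is no depth.
- env.job_done(): hands the job in; it is judged then, once.
The state is a dict: "t": time; "joints": joint angles; "qvel": joint speeds; "tau": joint torques, N m; "eef_pos": TCP position; "tcp_rot": TCP orientation; "ft_force": force on the tool from outside, world axes, zero at the start; "moment": the same for the moment, N m; "opening": opening from 0.0 (shut) to 1.0 (fully open); "grip_force": force on a finger pad.
Only numpy, scipy, OpenCV 4.12 (cv2) and the standard library are available. Lean on these libraries where they do the work, as an engineer would, in place of code of your own. Each camera call takes 0.05 s, during which the arm holds its last target. There are 200 camera calls.

TASK

Slide the white tray to the right to open the cup lane, then slide every steel sippy cup along the drawer floor (do not lift them over the rails) through the mouth and push them one by one into single file between the rails, upright, the first against the end stop and each touching the next. Pinch up every orange disc and lay it in the tray's pocket, and finish by sliding the tray fully left so that it closes the lane. Leave the plates, bowl and fork where they are.

Things in the scene. Friction and masses are not known exactly. Their poses are not given: they have to be found in the camera images.
- drawer: open beech drawer on the worktop, fixed, yaw varies. Origin at worktop height; x to the drawer's back, y left, z up. Inner floor 12 mm up, walls 48 mm high above it. Inside, mm: x -200 to 130, y -350 to 285 (partition; plates and bowl beyond). Lane and tray lie in line along y, centred on x 40; cups and discs start in a row at x -130 to -80, y -295 to 255, about 90 mm apart.
- lane_stop (a point): foot of the end stop at the lane's left end, on the drawer floor, mid-lane, on the stop's face; axes as the drawer's. The lane runs 275 mm from here to its mouth at the right (-y), between two wooden rails 45 mm high above the floor, 10 mm thick, 64 mm clear apart; the last 28 mm flare outward to about 92 mm. Four cups in file take 232 mm.
- lane_mouth (a point): centre of the lane's open right-hand mouth, on the drawer floor, 275 mm right of lane_stop; axes as the drawer's. Right of the mouth a fixed runner strip runs along the drawer's back wall, 12 to 20 mm above the floor, its face 80 mm behind the lane's centre line.
- tray (a joint): place of the white divider tray on its runner, m: 0 = fully left, its left wall closing the lane's mouth; grows as it slides right (-y of the drawer) to its stop at 0.16, which leaves 160 mm of bare drawer floor before the mouth. Starts at 0 to 0.03. About 2 to 3 N moves it; it stays where it is left.
- tray_pocket (a point): centre of the tray's pocket floor, 9 mm above the drawer floor; moves with the tray; axes as the drawer's. The tray is an open rectangle 110 mm (x) by 130 mm (y) outside, 100 by 118 mm inside, rim 31 mm above the pocket floor (40 mm above the drawer floor); it slides 4 mm above the drawer floor.
- tray_tab (a point): grip point of the orange tab on the middle of the tray's right-hand wall: 12 mm thick along the drawer's y (the sliding direction), 50 mm long along x, top 8 mm above this point, foot (tray rim) 24 mm below. Moves with the tray. Pinch it from above across its thickness.
- cup1: toddler sippy cup (2 to 4 of cup1..cup4 are present), steel with flat blue lid and small white spout (its top 68 mm up); upright straight cylinder, 58 mm diameter, 60 mm tall to the lid, about 0.12 kg. Origin: centre of its underside; z up when upright. Starts standing on the drawer floor in the front half.
- cup2: toddler sippy cup (2 to 4 of cup1..cup4 are present), steel with flat blue lid and small white spout (its top 68 mm up); upright straight cylinder, 58 mm diameter, 60 mm tall to the lid, about 0.12 kg. Origin: centre of its underside; z up when upright. Starts standing on the drawer floor in the front half.
- cup3: toddler sippy cup (2 to 4 of cup1..cup4 are present), steel with flat blue lid and small white spout (its top 68 mm up); upright straight cylinder, 58 mm diameter, 60 mm tall to the lid, about 0.12 kg. Origin: centre of its underside; z up when upright. Starts standing on the drawer floor in the front half.
- cup4: toddler sippy cup (2 to 4 of cup1..cup4 are present), steel with flat blue lid and small white spout (its top 68 mm up); upright straight cylinder, 58 mm diameter, 60 mm tall to the lid, about 0.12 kg. Origin: centre of its underside; z up when upright. Starts standing on the drawer floor in the front half.
- disc1: flat round orange silicone sealing disc (2 or 3 of disc1..disc3 are present), 46 mm diameter, 8 mm thick, about 20 g, both faces alike. Origin: centre of its underside; z is its axis. Starts lying flat on the drawer floor, in the same row as the cups.
- disc2: flat round orange silicone sealing disc (2 or 3 of disc1..disc3 are present), 46 mm diameter, 8 mm thick, about 20 g, both faces alike. Origin: centre of its underside; z is its axis. Starts lying flat on the drawer floor, in the same row as the cups.
- disc3: flat round orange silicone sealing disc (2 or 3 of disc1..disc3 are present), 46 mm diameter, 8 mm thick, about 20 g, both faces alike. Origin: centre of its underside; z is its axis. Starts lying flat on the drawer floor, in the same row as the cups.
- plates: stack of four blue plastic toddler plates, 150 mm across, 48 mm high, in the drawer's left compartment. Origin: centre of underside. Leave it where it is.
- bowl: green silicone suction bowl, 116 mm across, 50 mm high, in the drawer's left compartment. Origin: centre of underside. Leave it where it is.
- fork: yellow plastic toddler fork, 145 mm long, lying along y on the drawer floor behind the lane's back rail. Origin near its middle. Leave it where it is.
There are look-alikes about, which are no part of the job. What is shaped like the disc3 but blue or purple is not meant. What is shaped like the cup3 but yellow is not meant.

How it is judged:
By the outcome, as a careful person would: the job done as asked, in the order asked, and still so for the second after the job is handed in, with the robot touching nothing.
Of cup1, cup2, cup3, cup4 only 2 to 4 are there at a start; the rules pass over those that are not, and their reading is None.
Of disc1, disc2, disc3 only 2 to 3 are there at a start; the rules pass over those that are not, and their reading is None.
At some moment in a run one of cup1, cup2, cup3, cup4, disc1, disc2, disc3 may be knocked a few centimetres aside while the robot is not near it.
It also fails if it takes over 210 s, if anything falls off the work surface, if the arm or the gripper's body presses on something with over 40 N, if the wrist force passes 120 N, or if a joint passes its speed limit or range.

## Working session

There is one attempt and no reset: what is moved stays moved. The work goes in short steps, Python scripts to look and compute and a tool call to move; the robot and the scene stay as the last step left them, time stands still between calls to the robot, and variables do not carry over. Pictures are saved under pics/ and viewed, at most 14 in all, crops included, and the job is handed in when it is done.

Besides the shell and the picture viewer there is one more tool, called in YAML: its name, and indented under it one key for each argument. step_arm: Moves the arm, as the interface text tells. Its arguments: {"type":"object","properties":{"moves":{"type":"array"},"grip":{"type":"number"}},"required":["moves"]}

```bash
ls; mkdir -p pics; python3 - <<'E'
from cell import env, optics
import cv2
for n in("top","side"):
    c=optics.read_camera(n); cv2.imwrite(f"pics/{n}0.png",c["pixels"]); print(n,c["mtx"].tolist(),c["dist"],c["view"].round(4).tolist())
print(env.state(),env.grip_depth)
E
```

```text
pics
top [[400.2029911844146, 0.0, 312.34616490275585], [0.0, 400.2029911844146, 200.1778779279673], [0.0, 0.0, 1.0]] [-0.02506433  0.          0.          0.          0.        ] [[-0.0128, -0.9997, -0.0229, -8.5938], [-0.9928, 0.0155, -0.1191, 496.4401], [0.1194, 0.0212, -0.9926, 1044.7214], [0.0, 0.0, 0.0, 1.0]]
side [[482.6726397990266, 0.0, 312.9191884311015], [0.0, 482.6726397990266, 200.10862684196218], [0.0, 0.0, 1.0]] [-0.05860426  0.          0.          0.          0.        ] [[-0.7384, -0.6743, -0.0018, 356.8445], [-0.4387, 0.4824, -0.7582, 263.916], [0.5121, -0.5591, -0.652, 1356.1928], [0.0, 0.0, 0.0, 1.0]]
{'t': 0.1, 'joints': array([-1.40857041e+00,  4.91470112e-01,  1.55938773e+00,  2.14007381e-05,
        1.09170962e+00, -1.05606363e-01]), 'qvel': array([-7.81666034e-05, -1.07683689e-04, -1.98754475e-03,  2.88778373e-04,
        6.62342036e-04, -4.91848874e-04]), 'tau': array([ 2.49387747e-03, -6.13623405e+01, -2.58606970e+01,  6.93934341e-02,
        4.70375223e-02, -7.40160726e-05]), 'eef_pos': array([ 165.38428612, -602.46327284,  181.13859459]), 'tcp_rot': array([-3.14062528e+00, -1.21629979e-04,  2.67822349e-01]), 'ft_force': array([ 0.06770443, -0.07812844,  0.5522393 ]), 'moment': array([-0.02215468,  0.06585568, -0.00429649]), 'grip_force': 0.0, 'opening': 1.0018581261697177} -18.8
```

View pics/top0.png

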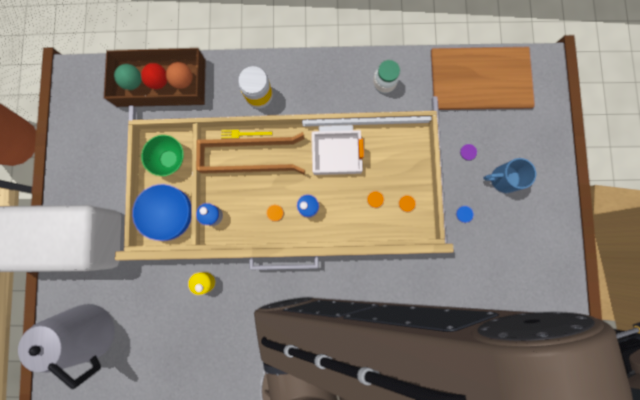

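View pics/side0.png

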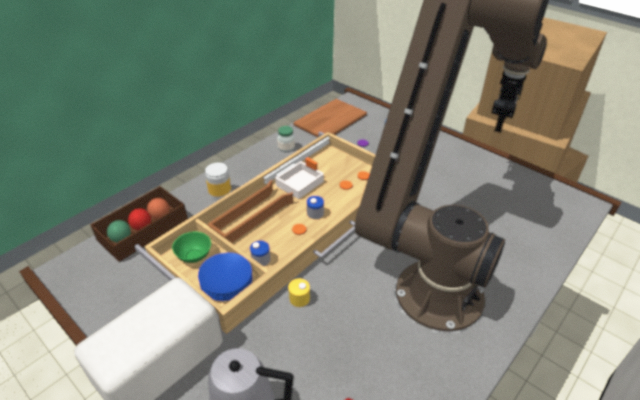

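The top view shows two steel cups at (207,214) and (308,206). Three orange discs lie at (275,213), (375,200) and (407,204), the tray is at (338,152), and its tab is at (362,148). The lane runs from x≈200 to 305. I'll measure with a crop and colour centroids.

```bash
cat > h.py <<'E'
from cell import env, optics
import cv2, numpy as np
def cam(n="top"): return optics.read_camera(n)
def px2w(c,uv,z):
    """pixels -> world xy at height z (scalar or per-point)"""
    uv=np.float64(uv).reshape(-1,1,2)
    r=cv2.undistortPoints(uv,c["mtx"],c["dist"]).reshape(-1,2)
    r=np.c_[r,np.ones(len(r))]; V=np.array(c["view"]); R,t=V[:3,:3],V[:3,3]
    o=-R.T@t; d=r@R
    s=(z-o[2])/d[:,2]
    return (o+d*s[:,None])[:,:2]
def w2px(c,p):
    V=np.array(c["view"]); return cv2.projectPoints(np.float64(p).reshape(-1,1,3),cv2.Rodrigues(V[:3,:3])[0],V[:3,3],c["mtx"],c["dist"])[0].reshape(-1,2)
def blobs(c,col,amin=20,roi=(100,260,120,450)):
    h=cv2.cvtColor(c["pixels"],cv2.COLOR_BGR2HSV)
    lo,hi={"orange":((5,200,150),(17,255,255)),"blue":((105,150,60),(125,255,255))}[col]
    m=cv2.inRange(h,lo,hi); k=np.zeros_like(m); a,b,e,f=roi; k[a:b,e:f]=m[a:b,e:f]
    n,_,s,ce=cv2.connectedComponentsWithStats(k)
    return [(ce[i].round(1).tolist(),s[i].tolist()) for i in range(1,n) if s[i][4]>=amin]
def crop(c,r,f,name):
    a,b,e,g=r; cv2.imwrite("pics/"+name,cv2.resize(c["pixels"][a:b,e:g],None,fx=f,fy=f,interpolation=cv2.INTER_CUBIC))
E
python3 - <<'E'
from h import *
c=cam(); crop(c,(95,265,190,450),3,"c1.png")
for col,z in(("orange",20),("blue",72)):
    for b in blobs(c,col): print(col,b,px2w(c,[b[0]],z).round(1))
E
```

```text
orange ([361.0, 151.8], [359, 145, 5, 13, 35]) [[ 629.  -150.6]]
orange ([378.6, 197.2], [375, 192, 8, 11, 42]) [[ 502.7 -194.6]]
orange ([407.0, 203.1], [400, 196, 15, 15, 159]) [[ 485.5 -270.5]]
blue ([161.8, 212.3], [133, 185, 58, 55, 2502]) [[465.5 375.3]]
blue ([308.8, 205.6], [298, 196, 20, 20, 257]) [[477.3  -7.2]]
blue ([208.3, 214.7], [197, 204, 22, 20, 279]) [[457.5 253.1]]
```

View pics/c1.png

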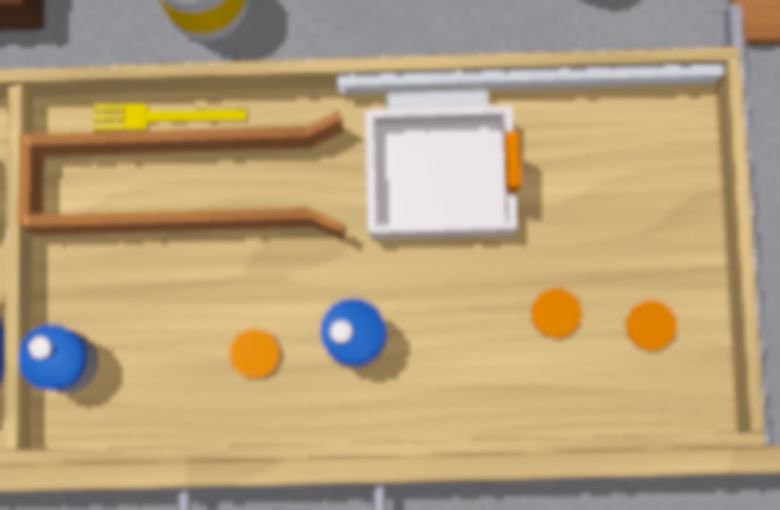

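```bash
cat >> h.py <<'E'
def d2w(D,p):
    """drawer (x,y,yaw) frame -> world"""
    p=np.atleast_2d(np.float64(p)); a=D[2]; R=np.array([[np.cos(a),-np.sin(a)],[np.sin(a),np.cos(a)]])
    q=p.copy(); q[:,:2]=p[:,:2]@R.T+D[:2]; return q
def w2d(D,p):
    a=D[2]; R=np.array([[np.cos(a),-np.sin(a)],[np.sin(a),np.cos(a)]]); return (np.atleast_2d(p)[:,:2]-D[:2])@R
E
python3 - <<'E'
from h import *
c=cam()
f=lambda pts:[(190+(u+.5)/3-.5,95+(v+.5)/3-.5) for u,v in pts]
P=lambda pts,z:px2w(c,f(pts),z)
print("back wall top",P([(20,70),(735,52)],60).round(1).tolist())
print("front wall top inner",P([(20,447),(750,435)],60).round(1).tolist())
print("backrail top c",P([(40,140),(300,130)],57).round(1).tolist())
print("frontrail top c",P([(40,220),(300,212)],57).round(1).tolist())
print("stop left edge",P([(24,180),(41,180)],57).round(1).tolist())
print("tray rim",P([(369,115),(509,109),(517,232),(372,236)],52).round(1).tolist())
print("right floor edge",P([(725,105),(738,430)],12).round(1).tolist())
print("discs",P([(557,313),(651,325),(256,353)],20).round(1).tolist())
print("cups",P([(354,332),(54,357)],72).round(1).tolist())
print("tab",P([(514,160)],68).round(1).tolist())
E
```

```text
back wall top [[721.0, 294.2], [724.5, -345.9]]
front wall top inner [[383.5, 286.6], [385.5, -341.7]]
backrail top c [[656.7, 275.5], [661.1, 42.2]]
frontrail top c [[583.8, 273.9], [586.8, 42.6]]
stop left edge [[620.4, 289.1], [620.1, 273.8]]
tray rim [[675.1, -19.3], [678.3, -144.4], [566.6, -148.4], [565.1, -20.5]]
right floor edge [[690.4, -348.2], [390.9, -345.3]]
discs [[498.0, -185.6], [485.8, -269.6], [465.9, 86.0]]
cups [[478.0, -4.3], [460.2, 254.8]]
tab [[627.5, -145.9]]
```

```bash
python3 - <<'E'
from h import *
from scipy.optimize import minimize
c=cam(); g=cv2.cvtColor(c["pixels"],cv2.COLOR_BGR2GRAY).astype(np.float32)
g=cv2.GaussianBlur(g,(0,0),1.0); G=cv2.GaussianBlur(np.hypot(cv2.Sobel(g,5,1,0),cv2.Sobel(g,5,0,1)),(0,0),1.0)
L=lambda a,b:np.linspace(a,b,80)
S=[L((-200,-340,60),(-200,275,60)),L((130,-340,60),(130,275,60)),L((-190,-350,60),(120,-350,60)),L((-190,285,60),(120,285,60)),
L((72,30,57),(72,270,57)),L((82,30,57),(82,270,57)),L((8,30,57),(8,270,57)),L((-2,30,57),(-2,270,57))]
M=np.vstack(S)
def cost(D):
    uv=w2px(c,d2w(D,M)).astype(np.float32)
    return -cv2.remap(G,uv[:,0],uv[:,1],1).mean()
best=None
for x in(579,583,587):
  for y in (-6,0,6):
    for a in(0,.012,.02):
      r=minimize(cost,(x,y,a),method="Nelder-Mead",options=dict(initial_simplex=[(x,y,a),(x+4,y,a),(x,y+4,a),(x,y,a+.008)]))
      if best is None or r.fun<best.fun: best=r
D=best.x; print(D,best.fun)
im=cv2.resize(c["pixels"][95:265,190:450],None,fx=3,fy=3,interpolation=2)
S+= [L((8,275,57),(72,275,57)),L((8,0,57),(72,0,57))]
for s in S:
    uv=w2px(c,d2w(D,s)); q=((uv-[190,95]+.5)*3-.5).round().astype(int); cv2.polylines(im,[q.reshape(-1,1,2)],False,(0,255,0),1)
cv2.imwrite("pics/ov.png",im)
print("objs",w2d(D,[[498,-185.6],[485.8,-269.6],[465.9,86],[478,-4.3],[460.2,254.8],[627.5,-145.9],[675.1,-19.3],[565.1,-20.5]]).round(1).tolist())
E
```

```text
[5.82393982e+02 7.82630571e+00 4.69579828e-04] -97.52197265625
objs [[-84.5, -193.4], [-96.7, -277.4], [-116.5, 78.2], [-104.4, -12.1], [-122.1, 247.0], [45.0, -153.7], [92.7, -27.2], [-17.3, -28.3]]
```

View pics/ov.png

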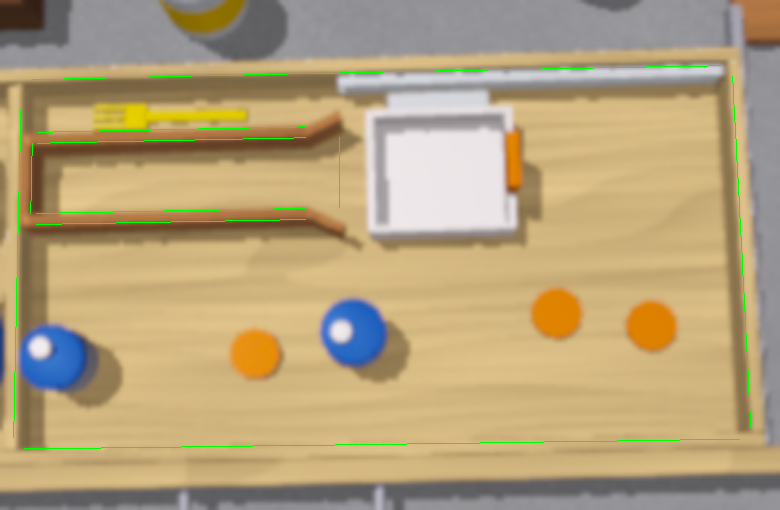

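```bash
python3 - <<'E'
from h import *
c=cam(); f=lambda pts:[(190+(u+.5)/3-.5,95+(v+.5)/3-.5) for u,v in pts]
D=(582.4,7.8,.002)
w=px2w(c,f([(522,160),(505,160),(512,131),(514,190)]),84);print(w.round(1).tolist(),w2d(D,w).round(1).tolist())
s=env.state();print(s["eef_pos"].round(1),s["tcp_rot"].round(4))
E
```

```text
[[623.3, -151.1], [623.6, -136.5], [649.1, -143.2], [597.1, -143.5]] [[40.6, -159.0], [40.9, -144.4], [66.4, -151.1], [14.4, -151.3]]
[ 165.4 -602.6  181.5] [-3.1413 -0.      0.2678]
```

step_arm:
  moves:
    - {"tx": 40, "ty": -22, "roll": 0.1}
    - {"tx": 80, "ty": -45, "roll": 0.2}
    - {"tx": 120, "ty": -67, "roll": 0.267}
    - {"tx": 155, "ty": -88, "roll": 0.267}
    - {"tx": 190, "ty": -107, "roll": 0.267}
    - {"tx": 225, "ty": -127, "roll": 0.267}
    - {"tx": 260, "ty": -147, "roll": 0.267}
    - {"tx": 295, "ty": -167, "roll": 0.267}
    - {"tx": 330, "ty": -187, "roll": 0.267}
    - {"tx": 365, "ty": -206, "roll": 0.267}
    - {"tx": 400, "ty": -226, "roll": 0.267}
    - {"tx": 400, "ty": -226, "roll": 0.267}
  grip: 70

```text
validation failed for argument at $.mo...
```

step_arm:
  moves:
    - {"tx": 40, "ty": -22, "tz": 0, "roll": 0.1}
    - {"tx": 80, "ty": -45, "tz": 0, "roll": 0.2}
    - {"tx": 120, "ty": -67, "tz": 0, "roll": 0.267}
    - {"tx": 155, "ty": -88, "tz": 0, "roll": 0.267}
    - {"tx": 190, "ty": -107, "tz": 0, "roll": 0.267}
    - {"tx": 225, "ty": -127, "tz": 0, "roll": 0.267}
    - {"tx": 260, "ty": -147, "tz": 0, "roll": 0.267}
    - {"tx": 295, "ty": -167, "tz": 0, "roll": 0.267}
    - {"tx": 330, "ty": -187, "tz": 0, "roll": 0.267}
    - {"tx": 365, "ty": -206, "tz": 0, "roll": 0.267}
    - {"tx": 400, "ty": -226, "tz": 0, "roll": 0.267}
    - {"tx": 400, "ty": -226, "tz": 0, "roll": 0.267}
  grip: 70

```text
t: 1.3
eef_pos: [495.1, -274.5, 181.7]
tcp_rot: [-3.141, -0.001, 0.005]
ft_force: [-0.8, 0.5, 0.0]
opening: 0.738
grip_force: 0.0
```

step_arm:
  moves:
    - {"tx": 0, "ty": 0, "tz": 0, "roll": 0}
    - {"tx": 0, "ty": 0, "tz": 0, "roll": 0}

```text
t: 1.47
eef_pos: [491.1, -278.9, 181.5]
tcp_rot: [3.142, 0.0, 0.002]
ft_force: [-0.2, -0.3, 0.0]
opening: 0.734
grip_force: 0.0
```

step_arm:
  moves:
    - {"tx": 33, "ty": -33, "tz": 0, "roll": 0}
    - {"tx": 66, "ty": -66, "tz": 0, "roll": 0}
    - {"tx": 99, "ty": -100, "tz": 0, "roll": 0}
    - {"tx": 132, "ty": -134, "tz": 10, "roll": 0}
    - {"tx": 132, "ty": -134, "tz": 40, "roll": 0}
    - {"tx": 132, "ty": -134, "tz": 70, "roll": 0}
    - {"tx": 132, "ty": -134, "tz": 95, "roll": 0}
    - {"tx": 132, "ty": -134, "tz": 110, "roll": 0}
    - {"tx": 132, "ty": -134, "tz": 120, "roll": 0}
    - {"tx": 132, "ty": -134, "tz": 121, "roll": 0}
    - {"tx": 132, "ty": -134, "tz": 121, "roll": 0}

```text
t: 2.38
eef_pos: [623.0, -146.0, 60.8]
tcp_rot: [3.141, 0.0, -0.001]
ft_force: [0.8, -0.2, -0.0]
opening: 0.738
grip_force: 0.0
```

step_arm:
  moves:
    - {"tx": 0, "ty": 0, "tz": 0, "roll": 0}
    - {"tx": 0, "ty": 0, "tz": 0, "roll": 0}
    - {"tx": 0, "ty": 0, "tz": 0, "roll": 0}
    - {"tx": 0, "ty": 0, "tz": 0, "roll": 0}
    - {"tx": 0, "ty": 0, "tz": 0, "roll": 0}
    - {"tx": 0, "ty": 0, "tz": 0, "roll": 0}
  grip: 4

```text
t: 2.88
eef_pos: [623.3, -144.8, 60.9]
tcp_rot: [3.141, -0.0, 0.001]
ft_force: [-0.8, 0.0, -0.4]
opening: 0.374
grip_force: 0.0
```

step_arm:
  moves:
    - {"tx": 0, "ty": 0, "tz": 0, "roll": 0}
    - {"tx": 0, "ty": 0, "tz": 0, "roll": 0}
    - {"tx": 0, "ty": 0, "tz": 0, "roll": 0}
    - {"tx": 0, "ty": 0, "tz": 0, "roll": 0}
    - {"tx": 0, "ty": 0, "tz": 0, "roll": 0}

```text
t: 3.3
eef_pos: [623.2, -144.9, 60.6]
tcp_rot: [3.142, 0.0, 0.001]
ft_force: [-0.2, -0.3, -0.4]
opening: 0.057
grip_force: 0.0
```

step_arm:
  moves:
    - {"tx": 0, "ty": 8, "tz": 0, "roll": 0}
    - {"tx": 0, "ty": 18, "tz": 0, "roll": 0}
    - {"tx": 0, "ty": 30, "tz": 0, "roll": 0}
    - {"tx": 0, "ty": 43, "tz": 0, "roll": 0}
    - {"tx": 0, "ty": 56, "tz": 0, "roll": 0}
    - {"tx": 0, "ty": 69, "tz": 0, "roll": 0}
    - {"tx": 0, "ty": 82, "tz": 0, "roll": 0}
    - {"tx": 0, "ty": 95, "tz": 0, "roll": 0}
    - {"tx": 0, "ty": 107, "tz": 0, "roll": 0}
    - {"tx": 0, "ty": 116, "tz": 0, "roll": 0}
    - {"tx": 0, "ty": 122, "tz": 0, "roll": 0}
    - {"tx": 0, "ty": 125, "tz": 0, "roll": 0}

```text
t: 4.3
eef_pos: [623.3, -270.8, 60.5]
tcp_rot: [3.141, 0.0, 0.0]
ft_force: [0.0, 0.3, -0.1]
opening: 0.041
grip_force: 0.0
```

step_arm:
  moves:
    - {"tx": 0, "ty": 3, "tz": 0, "roll": 0}
    - {"tx": 0, "ty": 6, "tz": 0, "roll": 0}
    - {"tx": 0, "ty": 9, "tz": 0, "roll": 0}
    - {"tx": 0, "ty": 9, "tz": 0, "roll": 0}

```text
t: 4.63
eef_pos: [623.4, -279.1, 60.7]
tcp_rot: [3.141, -0.0, 0.001]
ft_force: [-0.2, 0.5, 0.8]
opening: 0.039
grip_force: 0.0
```

```bash
python3 - <<'E'
from h import *
c=cam(); a=c["pixels"][90:270,180:460]; s=cam("side")["pixels"][100:300,180:460]
cv2.imwrite("pics/m1.png",cv2.resize(np.vstack([a,s]),None,fx=1.55,fy=1.55,interpolation=2))
E
```

```text
(no output)
```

View pics/m1.png

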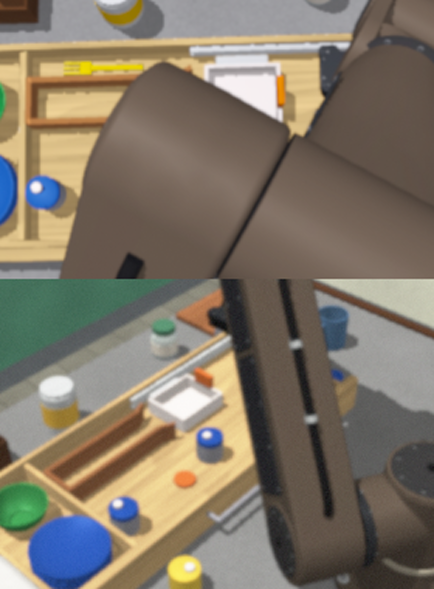

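```bash
python3 - <<'E'
from h import *
c=cam();s=cam("side")
p=[[623,-279,60],[623,-279,120],[623,-279,200],[623,-145,84]]
print(w2px(c,p).round(1).tolist(),w2px(s,p).round(1).tolist())
a=cv2.resize(c["pixels"][90:190,330:460],None,fx=3,fy=3,interpolation=2)
b=cv2.resize(s["pixels"][90:190,250:380],None,fx=3,fy=3,interpolation=2)
cv2.imwrite("pics/m2.png",np.hstack([a,b]))
E
```

```text
[[411.3, 149.6], [416.6, 143.7], [424.8, 134.6], [361.3, 148.2]] [[335.8, 149.1], [336.2, 135.5], [336.9, 116.4], [311.3, 159.6]]
```

View pics/m2.png

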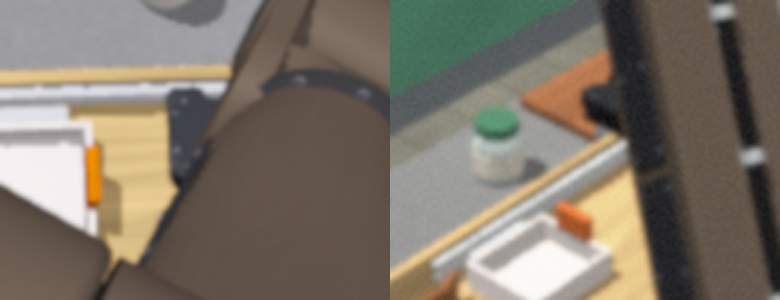

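The tray has not moved; its tab is still at image (361,148). The gripper is where I commanded it, so the pinch missed. I'll hover over the tab and look.

step_arm:
  moves:
    - {"tx": 0, "ty": 0, "tz": -30, "roll": 0}
    - {"tx": 0, "ty": -30, "tz": -50, "roll": 0}
    - {"tx": 0, "ty": -65, "tz": -50, "roll": 0}
    - {"tx": 0, "ty": -100, "tz": -50, "roll": 0}
    - {"tx": 0, "ty": -134, "tz": -50, "roll": 0}
    - {"tx": 0, "ty": -134, "tz": -50, "roll": 0}
    - {"tx": 0, "ty": -134, "tz": -40, "roll": 0}
    - {"tx": 0, "ty": -134, "tz": -30, "roll": 0}
    - {"tx": 0, "ty": -134, "tz": -30, "roll": 0}
    - {"tx": 0, "ty": -134, "tz": -30, "roll": 0}
  grip: 60

```text
t: 5.67
eef_pos: [622.7, -145.8, 89.3]
tcp_rot: [-3.141, 0.002, -0.001]
ft_force: [0.6, 0.1, -0.1]
opening: 0.626
grip_force: 0.0
```

```bash
python3 - <<'E'
from h import *
c=cam();s=cam("side");st=env.state();print(st["eef_pos"],st["opening"])
p=[[623,-145,91],[623,-115,91],[623,-175,91]]
print(w2px(c,p).round(1).tolist(),w2px(s,p).round(1).tolist())
a=cv2.resize(c["pixels"][90:190,310:440],None,fx=3,fy=3,interpolation=2)
b=cv2.resize(s["pixels"][90:190,250:380],None,fx=3,fy=3,interpolation=2)
cv2.imwrite("pics/m3.png",np.hstack([a,b]))
E
```

```text
[ 623.16171702 -145.76841981   90.29564037] 0.6294633258148975
[[361.6, 147.5], [349.9, 147.7], [373.3, 147.3]] [[311.3, 157.9], [305.5, 161.7], [317.0, 154.3]]
```

View pics/m3.png

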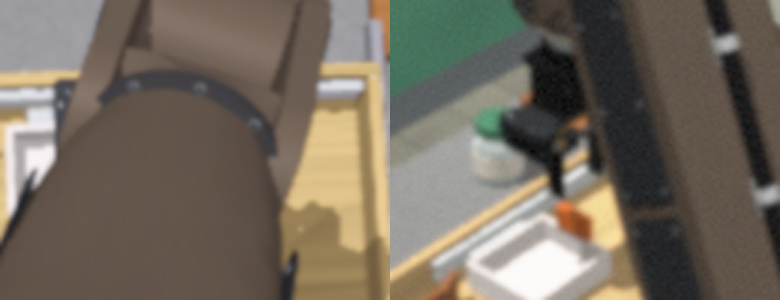

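The side view puts the left fingertip at about (305.7,155). The projection expects (305.5,161.7), so the tips sit roughly 25 mm higher, or further back, than nominal. I'll lower further, which is safe beside the tab, and close.

step_arm:
  moves:
    - {"tx": 0, "ty": 0, "tz": 15, "roll": 0}
    - {"tx": 0, "ty": 0, "tz": 30, "roll": 0}
    - {"tx": 0, "ty": 0, "tz": 42, "roll": 0}
    - {"tx": 0, "ty": 0, "tz": 52, "roll": 0}
    - {"tx": 0, "ty": 0, "tz": 55, "roll": 0}
    - {"tx": 0, "ty": 0, "tz": 55, "roll": 0}

```text
t: 6.27
eef_pos: [623.0, -144.9, 34.8]
tcp_rot: [-3.141, 0.001, 0.001]
ft_force: [0.1, -0.5, 1.2]
opening: 0.627
grip_force: 0.0
```

step_arm:
  moves:
    - {"tx": 0, "ty": 0, "tz": 0, "roll": 0}
    - {"tx": 0, "ty": 0, "tz": 0, "roll": 0}
    - {"tx": 0, "ty": 0, "tz": 0, "roll": 0}
    - {"tx": 0, "ty": 0, "tz": 0, "roll": 0}
    - {"tx": 0, "ty": 0, "tz": 0, "roll": 0}
    - {"tx": 0, "ty": 0, "tz": 0, "roll": 0}
    - {"tx": 0, "ty": 0, "tz": 0, "roll": 0}
    - {"tx": 0, "ty": 0, "tz": 0, "roll": 0}
    - {"tx": 0, "ty": 0, "tz": 0, "roll": 0}
    - {"tx": 0, "ty": 0, "tz": 0, "roll": 0}
  grip: 2

```text
t: 7.1
eef_pos: [623.2, -144.9, 35.7]
tcp_rot: [3.141, 0.0, 0.001]
ft_force: [-0.4, 0.1, 0.8]
opening: 0.125
grip_force: 30.0
```

```bash
python3 - <<'E'
from h import *
s=cam("side");c=cam();st=env.state();print(st["eef_pos"],st["opening"],st["grip_force"])
b=cv2.resize(s["pixels"][80:200,230:380],None,fx=4,fy=4,interpolation=2)
cv2.imwrite("pics/m4.png",b)
E
```

```text
[ 623.22678533 -144.87903462   35.67604036] 0.1238089479701304 29.995398223400116
```

View pics/m4.png

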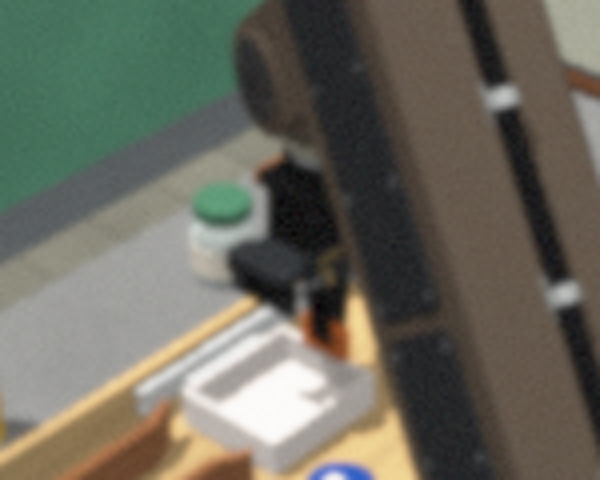

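step_arm:
  moves:
    - {"tx": 0, "ty": 6, "tz": 0, "roll": 0}
    - {"tx": 0, "ty": 15, "tz": 0, "roll": 0}
    - {"tx": 0, "ty": 27, "tz": 0, "roll": 0}
    - {"tx": 0, "ty": 40, "tz": 0, "roll": 0}
    - {"tx": 0, "ty": 53, "tz": 0, "roll": 0}
    - {"tx": 0, "ty": 66, "tz": 0, "roll": 0}
    - {"tx": 0, "ty": 79, "tz": 0, "roll": 0}
    - {"tx": 0, "ty": 92, "tz": 0, "roll": 0}
    - {"tx": 0, "ty": 104, "tz": 0, "roll": 0}
    - {"tx": 0, "ty": 113, "tz": 0, "roll": 0}
    - {"tx": 0, "ty": 118, "tz": 0, "roll": 0}
    - {"tx": 0, "ty": 120, "tz": 0, "roll": 0}

```text
t: 8.2
eef_pos: [624.7, -267.5, 35.7]
tcp_rot: [3.14, -0.004, -0.001]
ft_force: [10.5, 1.6, -2.5]
opening: 0.121
grip_force: 30.0
```

step_arm:
  moves:
    - {"tx": 0, "ty": 4, "tz": 0, "roll": 0}
    - {"tx": 0, "ty": 8, "tz": 0, "roll": 0}
    - {"tx": 0, "ty": 12, "tz": 0, "roll": 0}
    - {"tx": 0, "ty": 12, "tz": 0, "roll": 0}

```text
t: 8.53
eef_pos: [624.7, -278.4, 35.7]
tcp_rot: [3.141, -0.003, -0.001]
ft_force: [11.3, 3.1, -1.3]
opening: 0.122
grip_force: 30.0
```

step_arm:
  moves:
    - {"tx": 0, "ty": 2, "tz": 0, "roll": 0}
    - {"tx": 0, "ty": 4, "tz": 0, "roll": 0}
    - {"tx": 0, "ty": 6, "tz": 0, "roll": 0}
    - {"tx": 0, "ty": 6, "tz": 0, "roll": 0}

```text
t: 8.87
eef_pos: [624.5, -278.3, 35.6]
tcp_rot: [-3.134, -0.001, -0.0]
ft_force: [12.1, 33.4, 3.8]
opening: 0.123
grip_force: 30.0
```

step_arm:
  moves:
    - {"tx": 0, "ty": -5, "tz": 0, "roll": 0}
    - {"tx": 0, "ty": -5, "tz": 0, "roll": 0}
    - {"tx": 0, "ty": -5, "tz": 0, "roll": 0}
    - {"tx": 0, "ty": -5, "tz": 0, "roll": 0}
    - {"tx": 0, "ty": -5, "tz": -30, "roll": 0}
    - {"tx": 0, "ty": -5, "tz": -65, "roll": 0}
    - {"tx": 0, "ty": -45, "tz": -65, "roll": 0}
    - {"tx": 0, "ty": -85, "tz": -65, "roll": 0}
    - {"tx": 0, "ty": -125, "tz": -65, "roll": 0}
    - {"tx": 0, "ty": -165, "tz": -65, "roll": 0}
    - {"tx": 0, "ty": -205, "tz": -65, "roll": 0}
    - {"tx": 0, "ty": -205, "tz": -65, "roll": 0}
  grip: 30

```text
t: 9.87
eef_pos: [622.7, -72.9, 100.8]
tcp_rot: [-3.141, 0.001, 0.004]
ft_force: [0.7, 0.6, 0.1]
opening: 0.316
grip_force: 0.0
```

step_arm:
  moves:
    - {"tx": 0, "ty": 0, "tz": 25, "roll": 0}
    - {"tx": 0, "ty": 0, "tz": 50, "roll": 0}
    - {"tx": 0, "ty": 0, "tz": 75, "roll": 0}
    - {"tx": 0, "ty": 0, "tz": 85, "roll": 0}
    - {"tx": 0, "ty": 0, "tz": 90, "roll": 0}
    - {"tx": 0, "ty": 0, "tz": 90, "roll": 0}
  grip: 0

```text
t: 10.37
eef_pos: [623.0, -78.6, 10.1]
tcp_rot: [-3.142, 0.001, -0.0]
ft_force: [-1.0, 0.3, -0.1]
opening: 0.011
grip_force: 0.0
```

step_arm:
  moves:
    - {"tx": 0, "ty": 0, "tz": 5, "roll": 0}
    - {"tx": 0, "ty": 0, "tz": 10, "roll": 0}
    - {"tx": 0, "ty": 0, "tz": 10, "roll": 0}

```text
t: 10.62
eef_pos: [623.2, -78.0, 0.6]
tcp_rot: [3.141, -0.0, 0.001]
ft_force: [1.1, 0.0, -0.2]
opening: 0.006
grip_force: 0.0
```

step_arm:
  moves:
    - {"tx": 0, "ty": 0, "tz": 3, "roll": 0}
    - {"tx": 0, "ty": 0, "tz": 5, "roll": 0}
    - {"tx": 0, "ty": 0, "tz": 5, "roll": 0}

```text
t: 10.87
eef_pos: [623.1, -77.8, -4.5]
tcp_rot: [3.142, 0.0, 0.001]
ft_force: [0.0, -0.2, -0.1]
opening: 0.006
grip_force: 0.0
```

step_arm:
  moves:
    - {"tx": 0, "ty": 0, "tz": 2, "roll": 0}
    - {"tx": 0, "ty": 0, "tz": 4, "roll": 0}
    - {"tx": 0, "ty": 0, "tz": 4, "roll": 0}

```text
t: 11.12
eef_pos: [623.0, -77.8, -8.7]
tcp_rot: [3.142, 0.0, 0.001]
ft_force: [-0.6, 0.2, 1.0]
opening: 0.005
grip_force: 0.0
```

```bash
python3 - <<'E'
from h import *
s=cam("side");c=cam();st=env.state();print(st["eef_pos"],st["ft_force"],w2px(s,[[623,-78.5,12]]),w2px(c,[[623,-78.5,12]]))
b=cv2.resize(s["pixels"][80:220,200:350],None,fx=4,fy=4,interpolation=2)
cv2.imwrite("pics/m5.png",b)
E
```

```text
[623.16302444 -77.82347503  -8.4658657 ] [-0.35057503  0.0767043   0.47549003] [[298.74232422 184.21467313]] [[334.64131381 155.05495081]]
```

View pics/m5.png

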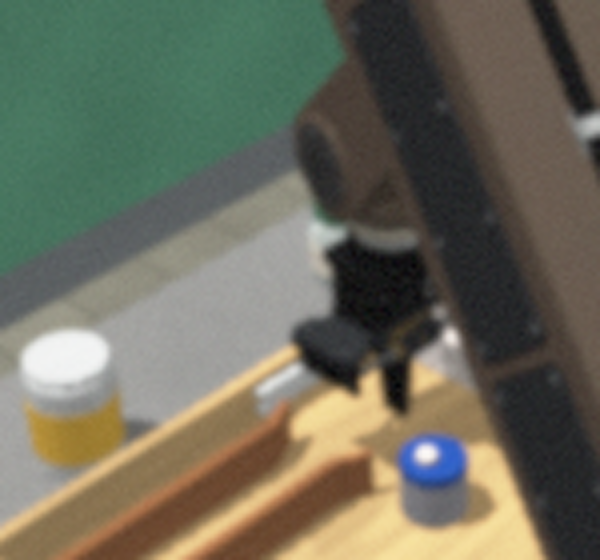

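step_arm:
  moves:
    - {"tx": 0, "ty": 0, "tz": 1, "roll": 0}
    - {"tx": 0, "ty": 0, "tz": 2, "roll": 0}
    - {"tx": 0, "ty": 0, "tz": 2, "roll": 0}

```text
t: 11.47
eef_pos: [623.1, -77.8, -10.5]
tcp_rot: [3.142, 0.0, 0.001]
ft_force: [-0.3, 0.4, -0.6]
opening: 0.006
grip_force: 0.0
```

step_arm:
  moves:
    - {"tx": 0, "ty": 0, "tz": 1, "roll": 0}
    - {"tx": 0, "ty": 0, "tz": 2, "roll": 0}
    - {"tx": 0, "ty": 0, "tz": 2, "roll": 0}

```text
t: 11.72
eef_pos: [623.1, -77.8, -12.6]
tcp_rot: [3.142, 0.0, 0.001]
ft_force: [-0.6, -0.0, -0.4]
opening: 0.006
grip_force: 0.0
```

step_arm:
  moves:
    - {"tx": 0, "ty": 0, "tz": 1, "roll": 0}
    - {"tx": 0, "ty": 0, "tz": 2, "roll": 0}
    - {"tx": 0, "ty": 0, "tz": 2, "roll": 0}

```text
t: 11.97
eef_pos: [623.1, -77.8, -14.6]
tcp_rot: [3.142, 0.0, 0.001]
ft_force: [0.5, -0.3, -0.2]
opening: 0.005
grip_force: 0.0
```

step_arm:
  moves:
    - {"tx": 0, "ty": 0, "tz": 1, "roll": 0}
    - {"tx": 0, "ty": 0, "tz": 2, "roll": 0}
    - {"tx": 0, "ty": 0, "tz": 2, "roll": 0}

```text
t: 12.22
eef_pos: [623.1, -77.9, -16.6]
tcp_rot: [3.142, 0.0, 0.001]
ft_force: [0.3, -0.3, -0.1]
opening: 0.005
grip_force: 0.0
```

step_arm:
  moves:
    - {"tx": 0, "ty": 0, "tz": 1, "roll": 0}
    - {"tx": 0, "ty": 0, "tz": 2, "roll": 0}
    - {"tx": 0, "ty": 0, "tz": 2, "roll": 0}

```text
t: 12.47
eef_pos: [623.1, -77.8, -18.6]
tcp_rot: [3.142, 0.0, 0.001]
ft_force: [-0.8, -0.3, -0.6]
opening: 0.004
grip_force: 0.0
```

step_arm:
  moves:
    - {"tx": 0, "ty": 0, "tz": 1, "roll": 0}
    - {"tx": 0, "ty": 0, "tz": 2, "roll": 0}
    - {"tx": 0, "ty": 0, "tz": 2, "roll": 0}

```text
t: 12.72
eef_pos: [623.1, -77.8, -20.6]
tcp_rot: [3.142, 0.0, 0.001]
ft_force: [-0.5, -0.0, -0.2]
opening: 0.009
grip_force: 0.0
```

step_arm:
  moves:
    - {"tx": 0, "ty": 0, "tz": 1, "roll": 0}
    - {"tx": 0, "ty": 0, "tz": 1.5, "roll": 0}
    - {"tx": 0, "ty": 0, "tz": 1.5, "roll": 0}

```text
t: 12.97
eef_pos: [623.2, -77.9, -20.7]
tcp_rot: [3.141, -0.0, 0.001]
ft_force: [-4.5, 1.0, 12.3]
opening: 0.006
grip_force: 6.4
```

```bash
python3 - <<'E'
from h import *
s=cam("side");st=env.state();print(st["eef_pos"],st["ft_force"])
for z in (24,70,102):
  print(z,((w2px(s,[[623,-78,z],[623,12,z],[660,12,z],[586,12,z]])-[200,80]+.5)*4).round(0).tolist())
E
```

```text
[623.2127103  -77.86732554 -20.69267932] [-4.59297809  1.51384951 12.12316789]
24 [[396.0, 409.0], [324.0, 457.0], [294.0, 439.0], [354.0, 476.0]]
70 [[395.0, 367.0], [321.0, 415.0], [291.0, 397.0], [352.0, 434.0]]
102 [[394.0, 337.0], [319.0, 385.0], [288.0, 367.0], [351.0, 404.0]]
```

step_arm:
  moves:
    - {"tx": 0, "ty": 0, "tz": -30, "roll": 0}
    - {"tx": 0, "ty": 0, "tz": -65, "roll": 0}
    - {"tx": 0, "ty": 0, "tz": -100, "roll": 0}
    - {"tx": 0, "ty": 0, "tz": -125, "roll": 0}
    - {"tx": 0, "ty": 0, "tz": -125, "roll": 0}
    - {"tx": 0, "ty": 0, "tz": -125, "roll": 0}
  grip: 88

```text
t: 13.52
eef_pos: [623.7, -78.0, 104.5]
tcp_rot: [3.141, -0.003, 0.001]
ft_force: [0.7, -0.8, -0.6]
opening: 0.367
grip_force: 0.0
```

```bash
python3 - <<'E'
from h import *
c=cam();s=cam("side");print(env.state()["eef_pos"])
for n,k in(("top",c),("side",s)):
  for b in blobs(k,"blue",roi=(90,330,120,500)): print(n,b,px2w(k,[[b[1][0]+(b[1][2]-1)/2,b[1][1]+(b[1][3]-1)/2]],72).round(1))
E
```

```text
[622.6329695  -77.7194901  102.19173329]
top ([166.4, 193.2], [142, 185, 48, 18, 466]) [[514.7 367.1]]
top ([208.9, 206.5], [201, 204, 17, 6, 56]) [[478.8 251.6]]
top ([464.5, 213.9], [457, 207, 16, 15, 197]) [[ 449.6 -404.7]]
side ([309.1, 196.0], [301, 190, 15, 11, 91]) [[509.5  -5.1]]
side ([260.4, 249.4], [251, 242, 17, 14, 147]) [[451.1 265.9]]
side ([224.4, 275.6], [199, 254, 52, 46, 1836]) [[443.3 401.2]]
```

step_arm:
  moves:
    - {"tx": -15, "ty": 35, "tz": 0, "roll": 0}
    - {"tx": -30, "ty": 70, "tz": 0, "roll": 0}
    - {"tx": -50, "ty": 105, "tz": 0, "roll": 0}
    - {"tx": -70, "ty": 140, "tz": 0, "roll": 0}
    - {"tx": -90, "ty": 175, "tz": 0, "roll": 0}
    - {"tx": -110, "ty": 210, "tz": 0, "roll": 0}
    - {"tx": -130, "ty": 245, "tz": 0, "roll": 0}
    - {"tx": -150, "ty": 280, "tz": 0, "roll": 0}
    - {"tx": -170, "ty": 315, "tz": 0, "roll": 0}
    - {"tx": -190, "ty": 350, "tz": 0, "roll": 0}
    - {"tx": -190, "ty": 350, "tz": 0, "roll": 0}

```text
t: 14.53
eef_pos: [429.9, -433.0, 101.3]
tcp_rot: [-3.141, 0.002, -0.004]
ft_force: [0.2, 0.4, -1.1]
opening: 0.925
grip_force: 0.0
```

```bash
python3 - <<'E'
from h import *
c=cam();s=cam("side");print(env.state()["eef_pos"])
for n,k in(("top",c),("side",s)):
  for b in blobs(k,"blue",roi=(90,330,120,500)): print(n,b,px2w(k,[[b[1][0]+(b[1][2]-1)/2,b[1][1]+(b[1][3]-1)/2]],72).round(1))
crop(c,(95,265,190,450),3,"c2.png")
E
```

```text
[ 432.09577534 -428.58609297  101.43482825]
top ([312.5, 190.3], [302, 180, 20, 21, 259]) [[517.7 -14.7]]
top ([161.8, 212.3], [133, 185, 58, 55, 2495]) [[466.3 376.1]]
top ([208.3, 214.7], [197, 204, 22, 20, 276]) [[460.7 255.2]]
top ([460.7, 214.0], [457, 207, 8, 15, 89]) [[ 449.7 -394.5]]
side ([309.0, 196.3], [301, 191, 15, 10, 83]) [[507.8  -3.3]]
side ([260.3, 249.4], [251, 242, 17, 14, 147]) [[451.1 265.9]]
side ([224.4, 275.6], [199, 254, 52, 46, 1833]) [[443.3 401.2]]
```

View pics/c2.png

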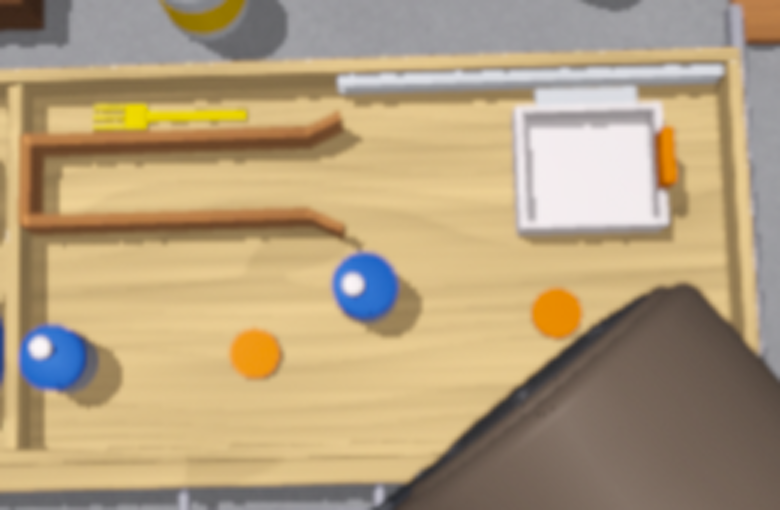

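step_arm:
  moves:
    - {"tx": 8, "ty": -38, "tz": 0, "roll": 0}
    - {"tx": 16, "ty": -76, "tz": 0, "roll": 0}
    - {"tx": 24, "ty": -114, "tz": 0, "roll": 0}
    - {"tx": 32, "ty": -152, "tz": 0, "roll": 0}
    - {"tx": 40, "ty": -190, "tz": 0, "roll": 0}
    - {"tx": 48, "ty": -228, "tz": 0, "roll": 0}
    - {"tx": 56, "ty": -266, "tz": 0, "roll": 0}
    - {"tx": 64, "ty": -304, "tz": 0, "roll": 0}
    - {"tx": 72, "ty": -342, "tz": 0, "roll": 0}
    - {"tx": 80, "ty": -380, "tz": 0, "roll": 0}
    - {"tx": 84.7, "ty": -413, "tz": 0, "roll": 0}
    - {"tx": 84.7, "ty": -413, "tz": 0, "roll": 0}

```text
t: 15.63
eef_pos: [517.4, -8.7, 102.4]
tcp_rot: [-3.141, 0.001, 0.007]
ft_force: [-0.7, -0.7, -0.0]
opening: 0.926
grip_force: 0.0
```

step_arm:
  moves:
    - {"tx": 0, "ty": 0, "tz": 0, "roll": 0}
    - {"tx": 0, "ty": 0, "tz": 25, "roll": 0}
    - {"tx": 0, "ty": 0, "tz": 50, "roll": 0}
    - {"tx": 0, "ty": 0, "tz": 75, "roll": 0}
    - {"tx": 0, "ty": 0, "tz": 95, "roll": 0}
    - {"tx": 0, "ty": 0, "tz": 103, "roll": 0}
    - {"tx": 0, "ty": 0, "tz": 105, "roll": 0}
    - {"tx": 0, "ty": 0, "tz": 105, "roll": 0}

```text
t: 16.3
eef_pos: [517.7, -15.2, -2.0]
tcp_rot: [-3.142, 0.001, 0.0]
ft_force: [0.2, 0.8, 0.3]
opening: 0.927
grip_force: 0.0
```

step_arm:
  moves:
    - {"tx": 0, "ty": 0, "tz": 0, "roll": 0}
    - {"tx": 0, "ty": 0, "tz": 0, "roll": 0}
    - {"tx": 0, "ty": 0, "tz": 0, "roll": 0}
    - {"tx": 0, "ty": 0, "tz": 0, "roll": 0}
    - {"tx": 0, "ty": 0, "tz": 0, "roll": 0}
    - {"tx": 0, "ty": 0, "tz": 0, "roll": 0}
    - {"tx": 0, "ty": 0, "tz": 0, "roll": 0}
  grip: 50

```text
t: 16.88
eef_pos: [518.0, -15.0, -1.5]
tcp_rot: [3.141, -0.001, 0.001]
ft_force: [-1.2, -0.1, 6.5]
opening: 0.61
grip_force: 30.0
```

step_arm:
  moves:
    - {"tx": 0, "ty": 10, "tz": 0, "roll": 0}
    - {"tx": 0, "ty": 25, "tz": 0, "roll": 0}
    - {"tx": 0, "ty": 40, "tz": 0, "roll": 0}
    - {"tx": 0, "ty": 55, "tz": 0, "roll": 0}
    - {"tx": 5, "ty": 68, "tz": 0, "roll": 0}
    - {"tx": 20, "ty": 70, "tz": 0, "roll": 0}
    - {"tx": 37, "ty": 70, "tz": 0, "roll": 0}
    - {"tx": 54, "ty": 70, "tz": 0, "roll": 0}
    - {"tx": 71, "ty": 70, "tz": 0, "roll": 0}
    - {"tx": 88, "ty": 70, "tz": 0, "roll": 0}
    - {"tx": 100, "ty": 70, "tz": 0, "roll": 0}
    - {"tx": 106, "ty": 70, "tz": 0, "roll": 0}

```text
t: 17.88
eef_pos: [624.1, -84.8, -1.4]
tcp_rot: [-3.142, 0.002, 0.001]
ft_force: [-12.4, -0.5, 15.4]
opening: 0.601
grip_force: 30.0
```

step_arm:
  moves:
    - {"tx": 0, "ty": 0, "tz": 0, "roll": 0}
    - {"tx": 0, "ty": -10, "tz": 0, "roll": 0}
    - {"tx": 0, "ty": -25, "tz": 0, "roll": 0}
    - {"tx": 0, "ty": -40, "tz": 0, "roll": 0}
    - {"tx": 0, "ty": -55, "tz": 0, "roll": 0}
    - {"tx": 0, "ty": -70, "tz": 0, "roll": 0}
    - {"tx": 0, "ty": -85, "tz": 0, "roll": 0}
    - {"tx": 0, "ty": -100, "tz": 0, "roll": 0}
    - {"tx": 0, "ty": -110, "tz": 0, "roll": 0}
    - {"tx": 0, "ty": -115, "tz": 0, "roll": 0}
    - {"tx": 0, "ty": -115, "tz": 0, "roll": 0}

```text
t: 18.8
eef_pos: [623.7, 32.5, -1.5]
tcp_rot: [-3.141, -0.001, 0.002]
ft_force: [-0.4, 4.7, 5.7]
opening: 0.605
grip_force: 30.0
```

step_arm:
  moves:
    - {"tx": 0, "ty": -12, "tz": 0, "roll": 0}
    - {"tx": 0, "ty": -28, "tz": 0, "roll": 0}
    - {"tx": 0, "ty": -44, "tz": 0, "roll": 0}
    - {"tx": -0.5, "ty": -60, "tz": 0, "roll": 0}
    - {"tx": -0.5, "ty": -76, "tz": 0, "roll": 0}
    - {"tx": -1, "ty": -92, "tz": 0, "roll": 0}
    - {"tx": -1, "ty": -108, "tz": 0, "roll": 0}
    - {"tx": -1.5, "ty": -124, "tz": 0, "roll": 0}
    - {"tx": -2, "ty": -140, "tz": 0, "roll": 0}
    - {"tx": -2, "ty": -155, "tz": 0, "roll": 0}
    - {"tx": -2, "ty": -165, "tz": 0, "roll": 0}
    - {"tx": -2, "ty": -165, "tz": 0, "roll": 0}

```text
t: 19.8
eef_pos: [621.2, 198.2, -1.5]
tcp_rot: [-3.141, -0.001, 0.003]
ft_force: [-1.7, 3.4, 6.6]
opening: 0.607
grip_force: 30.0
```

step_arm:
  moves:
    - {"tx": 0, "ty": 0, "tz": 0, "roll": 0}
    - {"tx": 0, "ty": 0, "tz": 0, "roll": 0}
    - {"tx": 0, "ty": 0, "tz": 0, "roll": 0}
    - {"tx": 0, "ty": 0, "tz": 0, "roll": 0}
    - {"tx": 0, "ty": 0, "tz": 0, "roll": 0}
    - {"tx": 0, "ty": 0, "tz": -25, "roll": 0}
    - {"tx": 0, "ty": 0, "tz": -55, "roll": 0}
    - {"tx": 0, "ty": 0, "tz": -85, "roll": 0}
    - {"tx": 0, "ty": 15, "tz": -90, "roll": 0}
    - {"tx": 0, "ty": 45, "tz": -90, "roll": 0}
    - {"tx": 0, "ty": 60, "tz": -90, "roll": 0}
    - {"tx": 0, "ty": 60, "tz": -90, "roll": 0}
  grip: 74

```text
t: 20.8
eef_pos: [621.5, 132.1, 87.7]
tcp_rot: [3.141, 0.001, -0.002]
ft_force: [-0.6, -0.5, 0.2]
opening: 0.78
grip_force: 0.0
```

step_arm:
  moves:
    - {"tx": 0, "ty": 0, "tz": 0, "roll": 0}
    - {"tx": 0, "ty": 0, "tz": 0, "roll": 0}
    - {"tx": 0, "ty": 0, "tz": 0, "roll": 0}
    - {"tx": 0, "ty": 0, "tz": 0, "roll": 0}
    - {"tx": 0, "ty": 0, "tz": 0, "roll": 0}
    - {"tx": 0, "ty": 0, "tz": 0, "roll": 0}
    - {"tx": 0, "ty": 0, "tz": 0, "roll": 0}
    - {"tx": 0, "ty": 0, "tz": 10, "roll": 0}
    - {"tx": 0, "ty": 0, "tz": 35, "roll": 0}
    - {"tx": 0, "ty": 0, "tz": 60, "roll": 0}
    - {"tx": 0, "ty": 0, "tz": 85, "roll": 0}
    - {"tx": 0, "ty": 0, "tz": 90, "roll": 0}
  grip: 0

```text
t: 21.8
eef_pos: [619.5, 134.9, -6.2]
tcp_rot: [3.141, 0.006, 0.001]
ft_force: [-0.2, -0.4, -0.9]
opening: 0.02
grip_force: 0.0
```

step_arm:
  moves:
    - {"tx": 0, "ty": 0, "tz": 0, "roll": 0}
    - {"tx": 0, "ty": -8, "tz": 0, "roll": 0}
    - {"tx": 0, "ty": -16, "tz": 0, "roll": 0}
    - {"tx": 0, "ty": -23, "tz": 0, "roll": 0}
    - {"tx": 0, "ty": -30, "tz": 0, "roll": 0}
    - {"tx": 0, "ty": -37, "tz": 0, "roll": 0}
    - {"tx": 0, "ty": -44, "tz": 0, "roll": 0}
    - {"tx": 0, "ty": -51, "tz": 0, "roll": 0}
    - {"tx": 0, "ty": -58, "tz": 0, "roll": 0}
    - {"tx": 0, "ty": -64, "tz": 0, "roll": 0}
    - {"tx": 0, "ty": -67, "tz": 0, "roll": 0}
    - {"tx": 0, "ty": -67, "tz": 0, "roll": 0}

```text
t: 22.8
eef_pos: [621.5, 203.0, -2.1]
tcp_rot: [-3.142, 0.0, 0.001]
ft_force: [0.4, -0.0, -1.2]
opening: 0.004
grip_force: 0.0
```

step_arm:
  moves:
    - {"tx": 0, "ty": -2, "tz": 0, "roll": 0}
    - {"tx": 0, "ty": -4, "tz": 0, "roll": 0}
    - {"tx": 0, "ty": -6, "tz": 0, "roll": 0}
    - {"tx": 0, "ty": -8, "tz": 0, "roll": 0}
    - {"tx": 0, "ty": -8, "tz": 0, "roll": 0}

```text
t: 23.22
eef_pos: [621.6, 210.4, -2.0]
tcp_rot: [-3.142, 0.0, 0.001]
ft_force: [-0.2, -1.1, -0.3]
opening: 0.004
grip_force: 0.3
```

step_arm:
  moves:
    - {"tx": 0, "ty": -1.5, "tz": 0, "roll": 0}
    - {"tx": 0, "ty": -3, "tz": 0, "roll": 0}
    - {"tx": 0, "ty": -3, "tz": 0, "roll": 0}

```text
t: 23.47
eef_pos: [621.7, 213.3, -1.9]
tcp_rot: [3.142, -0.0, 0.001]
ft_force: [0.2, -1.1, -0.4]
opening: 0.007
grip_force: 0.5
```

step_arm:
  moves:
    - {"tx": 0, "ty": -1, "tz": 0, "roll": 0}
    - {"tx": 0, "ty": -2, "tz": 0, "roll": 0}
    - {"tx": 0, "ty": -2, "tz": 0, "roll": 0}

```text
t: 23.72
eef_pos: [621.7, 215.3, -1.9]
tcp_rot: [3.142, -0.0, 0.001]
ft_force: [-0.2, -1.7, 0.8]
opening: 0.003
grip_force: 0.6
```

step_arm:
  moves:
    - {"tx": 0, "ty": -1, "tz": 0, "roll": 0}
    - {"tx": 0, "ty": -2, "tz": 0, "roll": 0}
    - {"tx": 0, "ty": -2, "tz": 0, "roll": 0}

```text
t: 23.97
eef_pos: [621.7, 216.0, -1.7]
tcp_rot: [3.14, 0.0, 0.001]
ft_force: [-0.3, -9.4, 3.4]
opening: 0.004
grip_force: 5.0
```

step_arm:
  moves:
    - {"tx": 0, "ty": -1, "tz": 0, "roll": 0}
    - {"tx": 0, "ty": -2, "tz": 0, "roll": 0}
    - {"tx": 0, "ty": -2, "tz": 0, "roll": 0}

```text
t: 24.22
eef_pos: [621.8, 216.2, -1.6]
tcp_rot: [3.138, 0.001, 0.001]
ft_force: [-0.4, -21.7, 6.6]
opening: 0.007
grip_force: 10.9
```

step_arm:
  moves:
    - {"tx": 0, "ty": 8, "tz": 0, "roll": 0}
    - {"tx": 0, "ty": 16, "tz": -15, "roll": 0}
    - {"tx": 0, "ty": 16, "tz": -50, "roll": 0}
    - {"tx": 0, "ty": 16, "tz": -85, "roll": 0}
    - {"tx": 0, "ty": 16, "tz": -100, "roll": -0.1}
    - {"tx": -20, "ty": 10, "tz": -100, "roll": -0.21}
    - {"tx": -40, "ty": 0, "tz": -100, "roll": -0.33}
    - {"tx": -60, "ty": -8, "tz": -100, "roll": -0.45}
    - {"tx": -80, "ty": -16, "tz": -100, "roll": -0.57}
    - {"tx": -105, "ty": -24, "tz": -100, "roll": -0.69}
    - {"tx": -130, "ty": -32, "tz": -100, "roll": -0.81}
    - {"tx": -161, "ty": -36, "tz": -100, "roll": -0.93}
  grip: 88

```text
t: 25.22
eef_pos: [460.2, 255.7, 99.1]
tcp_rot: [3.141, -0.002, 0.937]
ft_force: [0.5, 0.2, 0.3]
opening: 0.79
grip_force: 0.0
```

step_arm:
  moves:
    - {"tx": 0, "ty": 0, "tz": 0, "roll": -0.12}
    - {"tx": 0, "ty": 0, "tz": 0, "roll": -0.24}
    - {"tx": 0, "ty": 0, "tz": 0, "roll": -0.36}
    - {"tx": 0, "ty": 0, "tz": 0, "roll": -0.48}
    - {"tx": 0, "ty": 0, "tz": 0, "roll": -0.6}
    - {"tx": 0, "ty": 0, "tz": 0, "roll": -0.641}
    - {"tx": 0, "ty": 0, "tz": 0, "roll": -0.641}
    - {"tx": 0, "ty": 0, "tz": 0, "roll": -0.641}

```text
t: 25.88
eef_pos: [460.7, 255.1, 98.8]
tcp_rot: [3.141, -0.0, 1.57]
ft_force: [-0.3, 0.2, 0.0]
opening: 0.925
grip_force: 0.0
```

```bash
python3 - <<'E'
from h import *
s=cam("side");c=cam();st=env.state();print(st["eef_pos"],st["tcp_rot"])
for n,k in(("top",c),("side",s)):
  for b in blobs(k,"blue",roi=(90,330,120,500)): print(n,b,px2w(k,[[b[1][0]+(b[1][2]-1)/2,b[1][1]+(b[1][3]-1)/2]],72).round(1))
cv2.imwrite("pics/m6.png",np.hstack([cv2.resize(k["pixels"][r[0]:r[0]+170,r[1]:r[1]+200],None,fx=2,fy=2,interpolation=2) for k,r in((c,(95,190)),(s,(130,190)))]))
E
```

```text
[460.69970212 255.05898892  98.5401143 ] [ 3.14107591e+00 -2.28834142e-04  1.57003131e+00]
top ([211.1, 153.5], [200, 144, 21, 20, 276]) [[619.2 251.6]]
top ([210.0, 214.5], [202, 204, 17, 20, 235]) [[460.6 248.7]]
top ([464.5, 213.9], [457, 207, 16, 15, 197]) [[ 449.6 -404.7]]
side ([225.8, 222.7], [216, 216, 17, 13, 123]) [[612.6 262.3]]
side ([260.5, 249.3], [251, 242, 18, 14, 149]) [[450.  264.9]]
side ([224.4, 275.6], [199, 254, 52, 46, 1836]) [[443.3 401.2]]
```

View pics/m6.png

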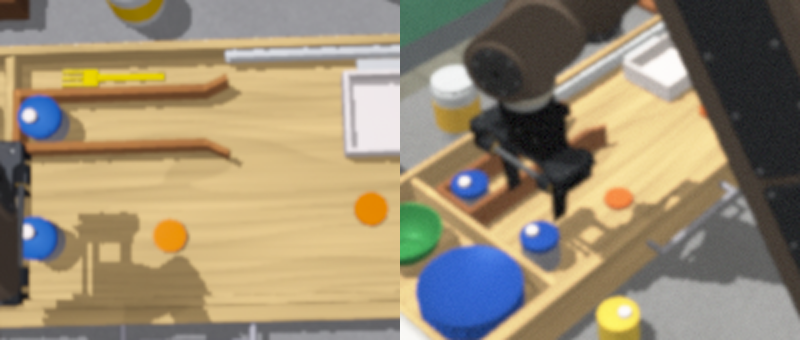

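step_arm:
  moves:
    - {"tx": 0, "ty": 0, "tz": 25, "roll": 0}
    - {"tx": 0, "ty": 0, "tz": 50, "roll": 0}
    - {"tx": 0, "ty": 0, "tz": 75, "roll": 0}
    - {"tx": 0, "ty": 0, "tz": 95, "roll": 0}
    - {"tx": 0, "ty": 0, "tz": 100, "roll": 0}
    - {"tx": 0, "ty": 0, "tz": 100, "roll": 0}

```text
t: 26.48
eef_pos: [460.1, 254.8, -2.8]
tcp_rot: [-3.139, 0.001, 1.571]
ft_force: [0.4, -0.3, 0.2]
opening: 0.926
grip_force: 0.0
```

step_arm:
  moves:
    - {"tx": 0, "ty": 0, "tz": 0, "roll": 0}
    - {"tx": 0, "ty": 0, "tz": 0, "roll": 0}
    - {"tx": 0, "ty": 0, "tz": 0, "roll": 0}
    - {"tx": 0, "ty": 0, "tz": 0, "roll": 0}
    - {"tx": 0, "ty": 0, "tz": 0, "roll": 0}
    - {"tx": 0, "ty": 0, "tz": 0, "roll": 0}
    - {"tx": 0, "ty": 0, "tz": 0, "roll": 0}
  grip: 50

```text
t: 27.07
eef_pos: [460.9, 255.1, -1.3]
tcp_rot: [3.141, -0.0, 1.572]
ft_force: [-0.5, 0.9, 6.9]
opening: 0.607
grip_force: 30.0
```

step_arm:
  moves:
    - {"tx": -10, "ty": 2, "tz": 0, "roll": 0}
    - {"tx": -24, "ty": 5, "tz": 0, "roll": 0}
    - {"tx": -38, "ty": 10, "tz": 0, "roll": 0}
    - {"tx": -50, "ty": 15, "tz": 0, "roll": 0.1}
    - {"tx": -60, "ty": 20, "tz": 0, "roll": 0.22}
    - {"tx": -66, "ty": 30, "tz": 0, "roll": 0.34}
    - {"tx": -70, "ty": 40, "tz": 0, "roll": 0.46}
    - {"tx": -70, "ty": 50, "tz": 0, "roll": 0.58}
    - {"tx": -70, "ty": 58, "tz": 0, "roll": 0.7}
    - {"tx": -70, "ty": 64, "tz": 0, "roll": 0.82}
    - {"tx": -70, "ty": 66, "tz": 0, "roll": 0.94}
    - {"tx": -70, "ty": 66, "tz": 0, "roll": 1.0}

```text
t: 28.07
eef_pos: [527.6, 185.0, -1.3]
tcp_rot: [3.141, -0.001, 0.565]
ft_force: [0.3, -0.8, 6.0]
opening: 0.608
grip_force: 30.0
```

step_arm:
  moves:
    - {"tx": 0, "ty": 0, "tz": 0, "roll": 0.12}
    - {"tx": 0, "ty": 0, "tz": 0, "roll": 0.24}
    - {"tx": 0, "ty": 0, "tz": 0, "roll": 0.36}
    - {"tx": 0, "ty": 0, "tz": 0, "roll": 0.48}
    - {"tx": 0, "ty": 0, "tz": 0, "roll": 0.559}
    - {"tx": 0, "ty": 0, "tz": 0, "roll": 0.559}
    - {"tx": 0, "ty": 0, "tz": 0, "roll": 0.559}

```text
t: 28.65
eef_pos: [527.2, 185.0, -1.3]
tcp_rot: [-3.141, -0.001, 0.012]
ft_force: [-1.0, 0.4, 5.7]
opening: 0.606
grip_force: 30.0
```

step_arm:
  moves:
    - {"tx": 0, "ty": 12, "tz": 0, "roll": 0}
    - {"tx": 0, "ty": 34, "tz": 0, "roll": 0}
    - {"tx": 0, "ty": 58, "tz": 0, "roll": 0}
    - {"tx": 0, "ty": 82, "tz": 0, "roll": 0}
    - {"tx": 0, "ty": 106, "tz": 0, "roll": 0}
    - {"tx": 0, "ty": 130, "tz": 0, "roll": 0}
    - {"tx": 0, "ty": 154, "tz": 0, "roll": 0}
    - {"tx": 0, "ty": 178, "tz": 0, "roll": 0}
    - {"tx": 0, "ty": 202, "tz": 0, "roll": 0}
    - {"tx": 0, "ty": 226, "tz": 0, "roll": 0}
    - {"tx": 0, "ty": 250, "tz": 0, "roll": 0}
    - {"tx": 0, "ty": 266, "tz": 0, "roll": 0}

```text
t: 29.65
eef_pos: [530.2, -82.6, -1.3]
tcp_rot: [-3.142, -0.001, 0.012]
ft_force: [0.1, 6.0, 7.6]
opening: 0.604
grip_force: 30.0
```

step_arm:
  moves:
    - {"tx": 0, "ty": 4, "tz": 0, "roll": 0}
    - {"tx": 10, "ty": 4, "tz": 0, "roll": 0}
    - {"tx": 26, "ty": 4, "tz": 0, "roll": 0}
    - {"tx": 44, "ty": 4, "tz": 0, "roll": 0}
    - {"tx": 62, "ty": 4, "tz": 0, "roll": 0}
    - {"tx": 80, "ty": 4, "tz": 0, "roll": 0}
    - {"tx": 90, "ty": 4, "tz": 0, "roll": 0}
    - {"tx": 95, "ty": 4, "tz": 0, "roll": 0}
    - {"tx": 95, "ty": 4, "tz": 0, "roll": 0}
    - {"tx": 95, "ty": 4, "tz": 0, "roll": 0}

```text
t: 30.48
eef_pos: [625.3, -84.0, -1.4]
tcp_rot: [3.141, -0.001, 0.013]
ft_force: [-0.7, 1.2, 5.8]
opening: 0.605
grip_force: 30.0
```

step_arm:
  moves:
    - {"tx": 0, "ty": -10, "tz": 0, "roll": 0}
    - {"tx": 0, "ty": -28, "tz": 0, "roll": 0}
    - {"tx": 0, "ty": -46, "tz": 0, "roll": 0}
    - {"tx": 0, "ty": -64, "tz": 0, "roll": 0}
    - {"tx": 0, "ty": -82, "tz": 0, "roll": 0}
    - {"tx": 0, "ty": -100, "tz": 0, "roll": 0}
    - {"tx": 0, "ty": -118, "tz": 0, "roll": 0}
    - {"tx": 0, "ty": -136, "tz": 0, "roll": 0}
    - {"tx": 0, "ty": -154, "tz": 0, "roll": 0}
    - {"tx": 0, "ty": -172, "tz": 0, "roll": 0}
    - {"tx": 0, "ty": -182, "tz": 0, "roll": 0}
    - {"tx": 0, "ty": -185, "tz": 0, "roll": 0}

```text
t: 31.48
eef_pos: [622.9, 102.7, -1.4]
tcp_rot: [3.141, -0.001, 0.014]
ft_force: [0.8, -5.4, 6.0]
opening: 0.608
grip_force: 30.0
```

step_arm:
  moves:
    - {"tx": 0, "ty": -12, "tz": 0, "roll": 0}
    - {"tx": 0, "ty": -26, "tz": 0, "roll": 0}
    - {"tx": 0, "ty": -35, "tz": 0, "roll": 0}
    - {"tx": 0, "ty": -35, "tz": 0, "roll": 0}

```text
t: 31.82
eef_pos: [622.4, 138.0, -1.4]
tcp_rot: [-3.141, -0.001, 0.014]
ft_force: [-0.0, 3.9, 5.7]
opening: 0.604
grip_force: 30.0
```

step_arm:
  moves:
    - {"tx": 0, "ty": 0, "tz": 0, "roll": 0}
    - {"tx": 0, "ty": 0, "tz": 0, "roll": 0}
    - {"tx": 0, "ty": 0, "tz": 0, "roll": 0}
    - {"tx": 0, "ty": 0, "tz": 0, "roll": 0}
    - {"tx": 0, "ty": 0, "tz": 0, "roll": 0}
    - {"tx": 0, "ty": 0, "tz": -25, "roll": 0}
    - {"tx": 0, "ty": 0, "tz": -55, "roll": 0}
    - {"tx": 0, "ty": 0, "tz": -85, "roll": 0}
    - {"tx": 0, "ty": 15, "tz": -90, "roll": 0}
    - {"tx": 0, "ty": 45, "tz": -90, "roll": 0}
    - {"tx": 0, "ty": 60, "tz": -90, "roll": 0}
    - {"tx": 0, "ty": 60, "tz": -90, "roll": 0}
  grip: 74

```text
t: 32.82
eef_pos: [622.9, 73.3, 87.7]
tcp_rot: [3.141, 0.001, 0.01]
ft_force: [0.1, 0.9, 0.4]
opening: 0.776
grip_force: 0.0
```

step_arm:
  moves:
    - {"tx": 0, "ty": 0, "tz": 0, "roll": 0}
    - {"tx": 0, "ty": 0, "tz": 0, "roll": 0}
    - {"tx": 0, "ty": 0, "tz": 0, "roll": 0}
    - {"tx": 0, "ty": 0, "tz": 0, "roll": 0}
    - {"tx": 0, "ty": 0, "tz": 0, "roll": 0}
    - {"tx": 0, "ty": 0, "tz": 0, "roll": 0}
    - {"tx": 0, "ty": 0, "tz": 0, "roll": 0}
    - {"tx": 0, "ty": 0, "tz": 10, "roll": 0}
    - {"tx": 0, "ty": 0, "tz": 35, "roll": 0}
    - {"tx": 0, "ty": 0, "tz": 60, "roll": 0}
    - {"tx": 0, "ty": 0, "tz": 85, "roll": 0}
    - {"tx": 0, "ty": 0, "tz": 90, "roll": 0}
  grip: 0

```text
t: 33.82
eef_pos: [620.9, 76.2, -6.1]
tcp_rot: [3.141, 0.006, 0.013]
ft_force: [-0.4, -1.0, -0.8]
opening: 0.023
grip_force: 0.0
```

step_arm:
  moves:
    - {"tx": 0, "ty": 0, "tz": 0, "roll": 0}
    - {"tx": 0, "ty": -8, "tz": 0, "roll": 0}
    - {"tx": 0, "ty": -16, "tz": 0, "roll": 0}
    - {"tx": 0, "ty": -24, "tz": 0, "roll": 0}
    - {"tx": 0, "ty": -31, "tz": 0, "roll": 0}
    - {"tx": 0, "ty": -38, "tz": 0, "roll": 0}
    - {"tx": 0, "ty": -45, "tz": 0, "roll": 0}
    - {"tx": 0, "ty": -52, "tz": 0, "roll": 0}
    - {"tx": 0, "ty": -59, "tz": 0, "roll": 0}
    - {"tx": 0, "ty": -66, "tz": 0, "roll": 0}
    - {"tx": 0, "ty": -73, "tz": 0, "roll": 0}
    - {"tx": 0, "ty": -76, "tz": 0, "roll": 0}

```text
t: 34.82
eef_pos: [622.0, 153.4, -2.0]
tcp_rot: [-3.142, 0.0, 0.013]
ft_force: [1.5, -2.9, 1.9]
opening: -0.002
grip_force: 1.3
```

Contact is expected near 158. I'll creep.

step_arm:
  moves:
    - {"tx": 0, "ty": -1.5, "tz": 0, "roll": 0}
    - {"tx": 0, "ty": -3, "tz": 0, "roll": 0}
    - {"tx": 0, "ty": -4.5, "tz": 0, "roll": 0}
    - {"tx": 0, "ty": -4.5, "tz": 0, "roll": 0}

```text
t: 35.15
eef_pos: [622.0, 156.8, -2.0]
tcp_rot: [3.142, 0.0, 0.013]
ft_force: [0.5, -0.8, -0.1]
opening: 0.003
grip_force: 0.4
```

step_arm:
  moves:
    - {"tx": 0, "ty": -1, "tz": 0, "roll": 0}
    - {"tx": 0, "ty": -2, "tz": 0, "roll": 0}
    - {"tx": 0, "ty": -2, "tz": 0, "roll": 0}

```text
t: 35.4
eef_pos: [622.1, 157.8, -1.9]
tcp_rot: [3.14, 0.0, 0.013]
ft_force: [-0.5, -7.9, 1.8]
opening: 0.005
grip_force: 4.1
```

step_arm:
  moves:
    - {"tx": 0, "ty": -1.5, "tz": 0, "roll": 0}
    - {"tx": 0, "ty": -1.5, "tz": 0, "roll": 0}
    - {"tx": 0, "ty": 10, "tz": 0, "roll": 0}
    - {"tx": 0, "ty": 18, "tz": -20, "roll": 0}
    - {"tx": 0, "ty": 18, "tz": -55, "roll": 0}
    - {"tx": 0, "ty": 18, "tz": -90, "roll": 0}
    - {"tx": -30, "ty": 30, "tz": -110, "roll": 0}
    - {"tx": -65, "ty": 45, "tz": -110, "roll": 0}
    - {"tx": -100, "ty": 60, "tz": -110, "roll": 0}
    - {"tx": -135, "ty": 72, "tz": -110, "roll": 0}
    - {"tx": -157, "ty": 74, "tz": -110, "roll": 0}
    - {"tx": -157, "ty": 74, "tz": -110, "roll": 0}
  grip: 75

```text
t: 36.4
eef_pos: [461.7, 82.3, 108.2]
tcp_rot: [-3.142, 0.003, 0.012]
ft_force: [0.9, 1.4, 0.1]
opening: 0.767
grip_force: 0.0
```

```bash
python3 - <<'E'
from h import *
c=cam();print(env.state()["eef_pos"].round(1),env.state()["tcp_rot"].round(3))
f=lambda pts:[(190+(u+.5)/3-.5,95+(v+.5)/3-.5) for u,v in pts]
w=px2w(c,f([(515,105),(662,103),(669,232),(519,237)]),52);print(w.round(1).tolist(),w.mean(0))
w=px2w(c,f([(527,115),(654,113),(660,224),(529,228)]),52);print(w.round(1).tolist(),w.mean(0))
w=px2w(c,f([(674,158),(677,158)]),84);print(w.round(1).tolist())
for b in blobs(c,"blue",roi=(90,250,190,420)): print(b,px2w(c,[[b[1][0]+(b[1][2]-1)/2,b[1][1]+(b[1][3]-1)/2]],72).round(1))
for b in blobs(c,"orange"): print(b,px2w(c,[b[0]],20).round(1))
cv2.imwrite("pics/m7.png",np.hstack([cv2.resize(k["pixels"][r[0]:r[0]+170,r[1]:r[1]+200],None,fx=2,fy=2,interpolation=2) for k,r in((c,(95,190)),(cam("side"),(130,190)))]))
E
```

```text
[464.5  82.6 108.5] [-3.141  0.     0.012]
[[681.8, -149.9], [681.3, -280.8], [564.3, -281.9], [562.1, -150.0]] [ 622.38579616 -215.65815256]
[[672.4, -160.3], [672.3, -273.3], [571.6, -274.3], [570.0, -159.0]] [ 621.57229953 -216.74346859]
[[622.8, -281.6], [622.8, -284.1]]
([220.8, 153.2], [200, 143, 42, 21, 557]) [[620.  223.7]]
([410.6, 148.5], [409, 138, 6, 19, 47]) [[ 635.9 -286.6]]
```

View pics/m7.png

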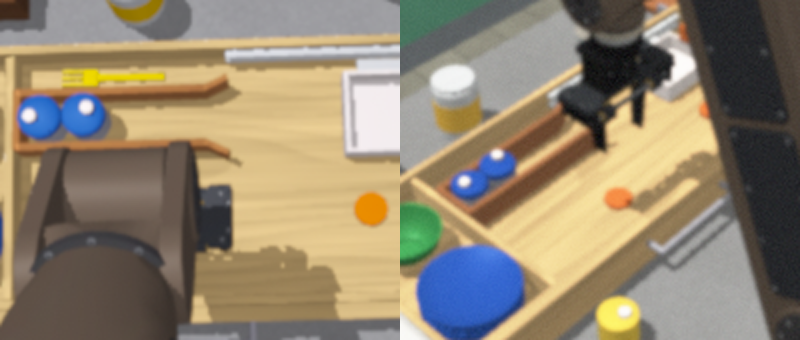

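Both cups are touching, upright in the lane at (231,152) and (211,153) image pixels, and the first disc is undisturbed. I'll pick it now.

step_arm:
  moves:
    - {"tx": 1, "ty": -3.4, "tz": 30, "roll": 0}
    - {"tx": 1, "ty": -3.4, "tz": 60, "roll": 0}
    - {"tx": 1, "ty": -3.4, "tz": 90, "roll": 0}
    - {"tx": 1, "ty": -3.4, "tz": 110, "roll": 0}
    - {"tx": 1, "ty": -3.4, "tz": 121, "roll": 0}
    - {"tx": 1, "ty": -3.4, "tz": 126, "roll": 0}
    - {"tx": 1, "ty": -3.4, "tz": 126, "roll": 0}

```text
t: 37.08
eef_pos: [467.3, 86.4, -19.1]
tcp_rot: [3.142, 0.001, 0.013]
ft_force: [-1.1, -0.1, 0.1]
opening: 0.788
grip_force: 0.0
```

step_arm:
  moves:
    - {"tx": 0, "ty": 0, "tz": 0, "roll": 0}
    - {"tx": 0, "ty": 0, "tz": 0, "roll": 0}
    - {"tx": 0, "ty": 0, "tz": 0, "roll": 0}
    - {"tx": 0, "ty": 0, "tz": 0, "roll": 0}
    - {"tx": 0, "ty": 0, "tz": 0, "roll": 0}
    - {"tx": 0, "ty": 0, "tz": 0, "roll": 0}
    - {"tx": 0, "ty": 0, "tz": 0, "roll": 0}
  grip: 38

```text
t: 37.67
eef_pos: [467.3, 86.2, -17.4]
tcp_rot: [3.142, -0.001, 0.013]
ft_force: [-0.5, 0.1, 6.3]
opening: 0.469
grip_force: 30.0
```

step_arm:
  moves:
    - {"tx": 0, "ty": 0, "tz": -25, "roll": 0}
    - {"tx": 0, "ty": 0, "tz": -60, "roll": 0}
    - {"tx": 12, "ty": 20, "tz": -85, "roll": 0}
    - {"tx": 30, "ty": 50, "tz": -90, "roll": 0}
    - {"tx": 50, "ty": 84, "tz": -90, "roll": 0}
    - {"tx": 70, "ty": 119, "tz": -90, "roll": 0}
    - {"tx": 90, "ty": 154, "tz": -90, "roll": 0}
    - {"tx": 110, "ty": 189, "tz": -90, "roll": 0}
    - {"tx": 130, "ty": 224, "tz": -90, "roll": 0}
    - {"tx": 150, "ty": 259, "tz": -90, "roll": 0}
    - {"tx": 168, "ty": 290, "tz": -90, "roll": 0}
    - {"tx": 177, "ty": 304, "tz": -90, "roll": 0}

```text
t: 38.67
eef_pos: [649.2, -219.5, 71.9]
tcp_rot: [3.141, -0.001, 0.011]
ft_force: [-0.2, 0.3, 0.4]
opening: 0.469
grip_force: 30.0
```

step_arm:
  moves:
    - {"tx": 0, "ty": 0, "tz": 0, "roll": 0}
    - {"tx": 0, "ty": 0, "tz": 0, "roll": 0}
    - {"tx": 0, "ty": 0, "tz": 0, "roll": 0}

```text
t: 38.92
eef_pos: [647.1, -214.7, 71.8]
tcp_rot: [-3.141, 0.001, 0.013]
ft_force: [-0.7, 0.8, -0.7]
opening: 0.475
grip_force: 30.0
```

```bash
python3 - <<'E'
from h import *
s=cam("side");c=cam();st=env.state();print(st["eef_pos"].round(1),st["tcp_rot"].round(3),st["opening"],st["grip_force"])
p=st["eef_pos"]+[0,0,32.6]; print(w2px(s,[p]).round(1))
cv2.imwrite("pics/m8.png",np.hstack([cv2.resize(k["pixels"][r[0]:r[0]+130,r[1]:r[1]+130],None,fx=3,fy=3,interpolation=2) for k,r in((c,(95,320)),(s,(90,250)))]))
E
```

```text
[ 647.4 -214.3   72.3] [-3.141  0.     0.014] 0.4716139289265164 29.99991238117218
[[319.3 143.8]]
```

View pics/m8.png

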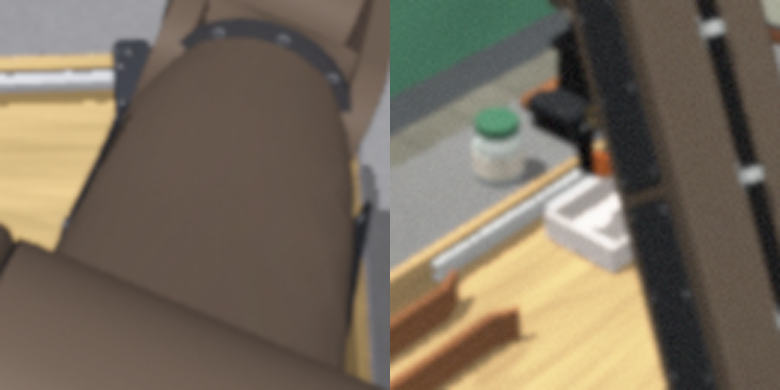

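step_arm:
  moves:
    - {"tx": 0, "ty": 1, "tz": 20, "roll": 0}
    - {"tx": 0, "ty": 1, "tz": 42, "roll": 0}
    - {"tx": 0, "ty": 1, "tz": 60, "roll": 0}
    - {"tx": 0, "ty": 1, "tz": 72, "roll": 0}
    - {"tx": 0, "ty": 1, "tz": 79, "roll": 0}
    - {"tx": 0, "ty": 1, "tz": 80, "roll": 0}
    - {"tx": 0, "ty": 1, "tz": 80, "roll": 0}

```text
t: 39.6
eef_pos: [648.0, -216.3, -7.5]
tcp_rot: [3.141, -0.0, 0.013]
ft_force: [-0.1, 0.3, -0.3]
opening: 0.471
grip_force: 30.0
```

step_arm:
  moves:
    - {"tx": 0, "ty": 0, "tz": 0, "roll": 0}
    - {"tx": 0, "ty": 0, "tz": 0, "roll": 0}
    - {"tx": 0, "ty": 0, "tz": 0, "roll": 0}
    - {"tx": 0, "ty": 0, "tz": 0, "roll": 0}
    - {"tx": 0, "ty": 0, "tz": -10, "roll": 0}
    - {"tx": 0, "ty": 0, "tz": -35, "roll": 0}
    - {"tx": 0, "ty": 0, "tz": -70, "roll": 0}
    - {"tx": 0, "ty": 0, "tz": -100, "roll": -0.1}
    - {"tx": -30, "ty": -4, "tz": -105, "roll": -0.22}
    - {"tx": -60, "ty": -10, "tz": -105, "roll": -0.34}
    - {"tx": -90, "ty": -18, "tz": -105, "roll": -0.46}
    - {"tx": -120, "ty": -25, "tz": -105, "roll": -0.58}
  grip: 54

```text
t: 40.6
eef_pos: [526.2, -192.6, 98.2]
tcp_rot: [3.14, -0.001, 0.599]
ft_force: [0.4, -0.7, 0.3]
opening: 0.567
grip_force: 0.0
```

step_arm:
  moves:
    - {"tx": 0, "ty": 0, "tz": 0, "roll": -0.12}
    - {"tx": 0, "ty": 0, "tz": 0, "roll": -0.24}
    - {"tx": 0, "ty": 0, "tz": 0, "roll": -0.36}
    - {"tx": 0, "ty": 0, "tz": 0, "roll": -0.48}
    - {"tx": 0, "ty": 0, "tz": 0, "roll": -0.6}
    - {"tx": 0, "ty": 0, "tz": 0, "roll": -0.72}
    - {"tx": 0, "ty": 0, "tz": 0, "roll": -0.84}
    - {"tx": 0, "ty": 0, "tz": 0, "roll": -0.96}
    - {"tx": 0, "ty": 0, "tz": 0, "roll": -0.99}
    - {"tx": 0, "ty": 0, "tz": 0, "roll": -0.99}
    - {"tx": 0, "ty": 0, "tz": 0, "roll": -0.99}
  grip: 70

```text
t: 41.52
eef_pos: [527.7, -193.1, 97.8]
tcp_rot: [3.141, 0.0, 1.581]
ft_force: [0.8, 0.5, -0.7]
opening: 0.736
grip_force: 0.0
```

```bash
sed -i 's/"orange":((5,200,150),(17,255,255))/"orange":((5,200,120),(22,255,255))/' h.py; python3 - <<'E'
from h import *
c=cam();s=cam("side");st=env.state();print(st["eef_pos"].round(1),st["tcp_rot"].round(3))
for n,k,r in(("top",c,(90,260,120,450)),("side",s,(100,300,200,400))):
  for b in blobs(k,"orange",15,roi=r): print(n,b,px2w(k,[b[0]],20).round(1))
print(w2px(s,[[498,-185.6,20],[485.8,-269.6,20],[648,-216,29]]).round(1))
E
```

```text
[ 527.6 -193.1   97.5] [3.141 0.    1.581]
[[345.3 183.3]
 [362.7 174. ]
 [319.4 160.6]]
```

step_arm:
  moves:
    - {"tx": 4, "ty": -15, "tz": 0, "roll": 0}
    - {"tx": 8, "ty": -29.5, "tz": 10, "roll": 0}
    - {"tx": 8, "ty": -29.5, "tz": 40, "roll": 0}
    - {"tx": 8, "ty": -29.5, "tz": 70, "roll": 0}
    - {"tx": 8, "ty": -29.5, "tz": 95, "roll": 0}
    - {"tx": 8, "ty": -29.5, "tz": 110, "roll": 0}
    - {"tx": 8, "ty": -29.5, "tz": 115, "roll": 0}
    - {"tx": 8, "ty": -29.5, "tz": 115.5, "roll": 0}

```text
t: 42.28
eef_pos: [497.5, -185.2, -19.2]
tcp_rot: [-3.14, -0.001, 1.582]
ft_force: [-0.3, 1.1, 0.9]
opening: 0.736
grip_force: 0.0
```

step_arm:
  moves:
    - {"tx": 0, "ty": 0, "tz": 0, "roll": 0}
    - {"tx": 0, "ty": 0, "tz": 0, "roll": 0}
    - {"tx": 0, "ty": 0, "tz": 0, "roll": 0}
    - {"tx": 0, "ty": 0, "tz": 0, "roll": 0}
    - {"tx": 0, "ty": 0, "tz": 0, "roll": 0}
    - {"tx": 0, "ty": 0, "tz": 0, "roll": 0}
    - {"tx": 0, "ty": 0, "tz": 0, "roll": 0}
  grip: 38

```text
t: 42.87
eef_pos: [498.3, -185.6, -17.6]
tcp_rot: [3.14, 0.001, 1.583]
ft_force: [-1.1, 0.3, 7.3]
opening: 0.469
grip_force: 30.0
```

step_arm:
  moves:
    - {"tx": 0, "ty": 0, "tz": -25, "roll": 0}
    - {"tx": 0, "ty": 0, "tz": -60, "roll": 0}
    - {"tx": 0, "ty": 10, "tz": -85, "roll": -0.1}
    - {"tx": 1, "ty": 40, "tz": -85, "roll": -0.2}
    - {"tx": 1, "ty": 70, "tz": -85, "roll": -0.2}
    - {"tx": 1, "ty": 100, "tz": -85, "roll": -0.2}
    - {"tx": 1.2, "ty": 116, "tz": -85, "roll": -0.2}
    - {"tx": 1.2, "ty": 116, "tz": -85, "roll": -0.2}
    - {"tx": 1.2, "ty": 116, "tz": -75, "roll": -0.2}
    - {"tx": 1.2, "ty": 116, "tz": -50, "roll": -0.2}
    - {"tx": 1.2, "ty": 116, "tz": -30, "roll": -0.2}
    - {"tx": 1.2, "ty": 116, "tz": -20, "roll": -0.2}

```text
t: 43.87
eef_pos: [611.6, -182.4, -1.1]
tcp_rot: [-3.138, -0.002, 1.782]
ft_force: [-0.6, 0.5, -0.9]
opening: 0.472
grip_force: 30.0
```

step_arm:
  moves:
    - {"tx": 0, "ty": 0, "tz": 0, "roll": 0}
    - {"tx": 0, "ty": 0, "tz": 5, "roll": 0}
    - {"tx": 0, "ty": 0, "tz": 9.5, "roll": 0}
    - {"tx": 0, "ty": 0, "tz": 9.5, "roll": 0}

```text
t: 44.2
eef_pos: [613.8, -182.9, -7.9]
tcp_rot: [3.141, 0.0, 1.783]
ft_force: [-0.2, 0.1, 0.1]
opening: 0.471
grip_force: 30.0
```

step_arm:
  moves:
    - {"tx": 0, "ty": 0, "tz": 0, "roll": 0}
    - {"tx": 0, "ty": 0, "tz": 0, "roll": 0}
    - {"tx": 0, "ty": 0, "tz": 0, "roll": 0}
    - {"tx": 0, "ty": 0, "tz": 0, "roll": 0}
    - {"tx": 0, "ty": 0, "tz": -10, "roll": 0}
    - {"tx": 0, "ty": 0, "tz": -35, "roll": 0}
    - {"tx": 0, "ty": 0, "tz": -70, "roll": 0}
    - {"tx": 0, "ty": 0, "tz": -100, "roll": 0}
    - {"tx": 0, "ty": 0, "tz": -105, "roll": 0.1}
    - {"tx": 0, "ty": 0, "tz": -105, "roll": 0.2}
    - {"tx": 0, "ty": 0, "tz": -105, "roll": 0.2}
  grip: 53

```text
t: 45.12
eef_pos: [614.2, -182.9, 98.9]
tcp_rot: [3.14, 0.001, 1.578]
ft_force: [-0.5, -0.2, -0.2]
opening: 0.556
grip_force: 0.0
```

step_arm:
  moves:
    - {"tx": -20, "ty": -30, "tz": 0, "roll": 0}
    - {"tx": -40, "ty": -60, "tz": 0, "roll": 0}
    - {"tx": -60, "ty": -90, "tz": 0, "roll": 0}
    - {"tx": -78, "ty": -118, "tz": 0, "roll": 0}
    - {"tx": -85.2, "ty": -129.2, "tz": 5, "roll": 0}
    - {"tx": -85.2, "ty": -129.2, "tz": 20, "roll": 0}
    - {"tx": -85.2, "ty": -129.2, "tz": 50, "roll": 0}
    - {"tx": -85.2, "ty": -129.2, "tz": 80, "roll": 0}
    - {"tx": -85.2, "ty": -129.2, "tz": 102, "roll": 0}
    - {"tx": -85.2, "ty": -129.2, "tz": 112, "roll": 0}
    - {"tx": -85.2, "ty": -129.2, "tz": 115.5, "roll": 0}
    - {"tx": -85.2, "ty": -129.2, "tz": 115.5, "roll": 0}
  grip: 70

```text
t: 46.12
eef_pos: [485.9, -269.4, -18.6]
tcp_rot: [-3.141, -0.0, 1.584]
ft_force: [0.1, 1.1, 0.1]
opening: 0.736
grip_force: 0.0
```

step_arm:
  moves:
    - {"tx": 0, "ty": 0, "tz": 0, "roll": 0}
    - {"tx": 0, "ty": 0, "tz": 0, "roll": 0}
    - {"tx": 0, "ty": 0, "tz": 0, "roll": 0}
    - {"tx": 0, "ty": 0, "tz": 0, "roll": 0}
    - {"tx": 0, "ty": 0, "tz": 0, "roll": 0}
    - {"tx": 0, "ty": 0, "tz": 0, "roll": 0}
    - {"tx": 0, "ty": 0, "tz": 0, "roll": 0}
  grip: 38

```text
t: 46.7
eef_pos: [486.1, -269.8, -17.6]
tcp_rot: [3.141, 0.001, 1.583]
ft_force: [-0.8, 0.3, 7.6]
opening: 0.466
grip_force: 30.0
```

step_arm:
  moves:
    - {"tx": 0, "ty": 0, "tz": -25, "roll": 0}
    - {"tx": 0, "ty": 0, "tz": -60, "roll": 0}
    - {"tx": 2, "ty": 10, "tz": -90, "roll": 0.1}
    - {"tx": 8, "ty": 40, "tz": -95, "roll": 0.2}
    - {"tx": 13, "ty": 70, "tz": -95, "roll": 0.2}
    - {"tx": 17, "ty": 100, "tz": -95, "roll": 0.2}
    - {"tx": 19, "ty": 122, "tz": -95, "roll": 0.2}
    - {"tx": 19.1, "ty": 128.2, "tz": -95, "roll": 0.2}
    - {"tx": 19.1, "ty": 128.2, "tz": -85, "roll": 0.2}
    - {"tx": 19.1, "ty": 128.2, "tz": -58, "roll": 0.2}
    - {"tx": 19.1, "ty": 128.2, "tz": -36, "roll": 0.2}
    - {"tx": 19.1, "ty": 128.2, "tz": -20, "roll": 0.2}

```text
t: 47.7
eef_pos: [611.4, -248.7, -0.8]
tcp_rot: [-3.139, -0.001, 1.382]
ft_force: [0.3, -0.4, -1.0]
opening: 0.474
grip_force: 30.0
```

step_arm:
  moves:
    - {"tx": 0, "ty": 0, "tz": 0, "roll": 0}
    - {"tx": 0, "ty": 0, "tz": 5, "roll": 0}
    - {"tx": 0, "ty": 0, "tz": 9.5, "roll": 0}
    - {"tx": 0, "ty": 0, "tz": 9.5, "roll": 0}

```text
t: 48.03
eef_pos: [613.4, -249.5, -7.1]
tcp_rot: [3.141, 0.001, 1.382]
ft_force: [-2.0, 0.6, 4.1]
opening: 0.473
grip_force: 30.0
```

step_arm:
  moves:
    - {"tx": 0, "ty": 0, "tz": 0, "roll": 0}
    - {"tx": 0, "ty": 0, "tz": 0, "roll": 0}
    - {"tx": 0, "ty": 0, "tz": 0, "roll": 0}
    - {"tx": 0, "ty": 0, "tz": 0, "roll": 0}
    - {"tx": 0, "ty": 0, "tz": -10, "roll": 0}
    - {"tx": 0, "ty": 0, "tz": -35, "roll": 0}
    - {"tx": 0, "ty": 0, "tz": -70, "roll": 0}
    - {"tx": 0, "ty": 0, "tz": -100, "roll": 0}
    - {"tx": 0, "ty": 0, "tz": -105, "roll": 0.1}
    - {"tx": 0, "ty": 0, "tz": -105, "roll": 0.2}
    - {"tx": 0, "ty": 0, "tz": -105, "roll": 0.2}
  grip: 53

```text
t: 48.95
eef_pos: [614.0, -249.0, 98.8]
tcp_rot: [3.139, 0.0, 1.178]
ft_force: [-0.4, 0.5, -1.1]
opening: 0.558
grip_force: 0.0
```

step_arm:
  moves:
    - {"tx": -24, "ty": -10, "tz": 0, "roll": 0.12}
    - {"tx": -48, "ty": -20, "tz": 0, "roll": 0.24}
    - {"tx": -72, "ty": -30, "tz": 0, "roll": 0.36}
    - {"tx": -96, "ty": -40, "tz": 0, "roll": 0.48}
    - {"tx": -120, "ty": -50, "tz": 0, "roll": 0.6}
    - {"tx": -145, "ty": -60, "tz": 0, "roll": 0.72}
    - {"tx": -170, "ty": -70, "tz": 0, "roll": 0.84}
    - {"tx": -195, "ty": -80, "tz": 0, "roll": 0.96}
    - {"tx": -215, "ty": -90, "tz": 0, "roll": 1.08}
    - {"tx": -235, "ty": -98, "tz": 0, "roll": 1.166}
    - {"tx": -235, "ty": -98, "tz": 0, "roll": 1.166}
    - {"tx": -235, "ty": -98, "tz": 0, "roll": 1.166}

```text
t: 49.95
eef_pos: [433.5, -429.8, 97.1]
tcp_rot: [-3.141, 0.0, 0.019]
ft_force: [-0.3, -0.5, 0.4]
opening: 0.556
grip_force: 0.0
```

```bash
python3 - <<'E'
from h import *
c=cam();st=env.state();print(st["eef_pos"].round(1),st["tcp_rot"].round(3))
for b in blobs(c,"orange",15): print(b,px2w(c,[b[0]],29).round(1))
a=cv2.resize(c["pixels"][95:265,190:450],None,fx=2,fy=2,interpolation=2)
b=cv2.resize(c["pixels"][125:180,355:420],None,fx=4.3,fy=4.3,interpolation=2)
a=np.hstack([a,np.zeros((340,280,3),np.uint8)]); a[:b.shape[0],520:520+b.shape[1]]=b[:,:280]
cv2.imwrite("pics/f1.png",a)
E
```

```text
[ 434.1 -429.2   97.1] [-3.141  0.     0.02 ]
([378.5, 150.5], [366, 138, 26, 26, 321]) [[ 629.6 -197.3]]
([411.3, 147.4], [409, 138, 6, 19, 96]) [[ 636.6 -286.5]]
([398.2, 156.3], [391, 150, 15, 14, 160]) [[ 612.5 -250. ]]
```

View pics/f1.png

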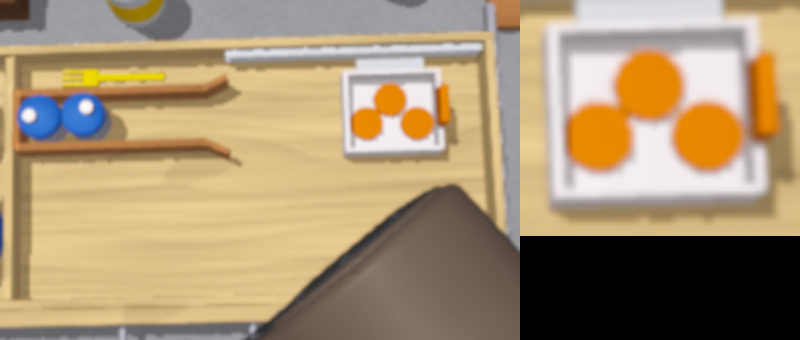

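The picture shows three discs flat in the pocket, both cups at the lane's end, and the lane clear. I'll pinch the tab and close the tray.

step_arm:
  moves:
    - {"tx": 32, "ty": -25, "tz": 0, "roll": 0}
    - {"tx": 64, "ty": -50, "tz": 0, "roll": 0}
    - {"tx": 97, "ty": -75, "tz": 0, "roll": 0}
    - {"tx": 130, "ty": -100, "tz": 0, "roll": 0}
    - {"tx": 163, "ty": -125, "tz": 0, "roll": 0}
    - {"tx": 193.3, "ty": -147.2, "tz": 0, "roll": 0.008}
    - {"tx": 193.3, "ty": -147.2, "tz": 0, "roll": 0.008}
    - {"tx": 193.3, "ty": -147.2, "tz": 15, "roll": 0.008}
    - {"tx": 193.3, "ty": -147.2, "tz": 40, "roll": 0.008}
    - {"tx": 193.3, "ty": -147.2, "tz": 58, "roll": 0.008}
    - {"tx": 193.3, "ty": -147.2, "tz": 66, "roll": 0.008}
    - {"tx": 193.3, "ty": -147.2, "tz": 66, "roll": 0.008}
  grip: 45

```text
t: 51.0
eef_pos: [624.3, -277.6, 29.2]
tcp_rot: [-3.14, 0.003, 0.012]
ft_force: [-0.3, -0.0, -0.1]
opening: 0.474
grip_force: 0.0
```

step_arm:
  moves:
    - {"tx": 0, "ty": 0, "tz": 0, "roll": 0}
    - {"tx": 0, "ty": 0, "tz": 0, "roll": 0}
    - {"tx": 0, "ty": 0, "tz": 0, "roll": 0}
    - {"tx": 0, "ty": 0, "tz": 0, "roll": 0}
    - {"tx": 0, "ty": 0, "tz": 0, "roll": 0}
    - {"tx": 0, "ty": 0, "tz": 0, "roll": 0}
    - {"tx": 0, "ty": 0, "tz": 0, "roll": 0}
    - {"tx": 0, "ty": 0, "tz": 0, "roll": 0}
  grip: 4

```text
t: 51.67
eef_pos: [625.0, -278.3, 31.7]
tcp_rot: [-3.141, -0.0, 0.009]
ft_force: [-0.9, 5.6, 5.0]
opening: 0.123
grip_force: 30.0
```

step_arm:
  moves:
    - {"tx": 0, "ty": -4, "tz": 0, "roll": 0}
    - {"tx": 0, "ty": -11, "tz": 0, "roll": 0}
    - {"tx": 0, "ty": -20, "tz": 0, "roll": 0}
    - {"tx": 0, "ty": -30, "tz": 0, "roll": 0}
    - {"tx": 0, "ty": -40, "tz": 0, "roll": 0}
    - {"tx": 0, "ty": -50, "tz": 0, "roll": 0}
    - {"tx": 0, "ty": -60, "tz": 0, "roll": 0}
    - {"tx": 0, "ty": -70, "tz": 0, "roll": 0}
    - {"tx": 0, "ty": -80, "tz": 0, "roll": 0}
    - {"tx": 0, "ty": -88, "tz": 0, "roll": 0}
    - {"tx": 0, "ty": -93, "tz": 0, "roll": 0}
    - {"tx": 0, "ty": -95, "tz": 0, "roll": 0}

```text
t: 52.67
eef_pos: [624.0, -183.3, 31.7]
tcp_rot: [3.141, -0.0, 0.01]
ft_force: [-2.9, -2.0, 5.5]
opening: 0.129
grip_force: 30.0
```

step_arm:
  moves:
    - {"tx": 0, "ty": -4, "tz": 0, "roll": 0}
    - {"tx": 0, "ty": -11, "tz": 0, "roll": 0}
    - {"tx": 0, "ty": -19, "tz": 0, "roll": 0}
    - {"tx": 0, "ty": -28, "tz": 0, "roll": 0}
    - {"tx": 0, "ty": -37, "tz": 0, "roll": 0}
    - {"tx": 0, "ty": -46, "tz": 0, "roll": 0}
    - {"tx": 0, "ty": -53, "tz": 0, "roll": 0}
    - {"tx": 0, "ty": -58, "tz": 0, "roll": 0}
    - {"tx": 0, "ty": -60, "tz": 0, "roll": 0}
    - {"tx": 0, "ty": -60, "tz": 0, "roll": 0}

```text
t: 53.5
eef_pos: [623.3, -123.2, 31.7]
tcp_rot: [3.141, 0.0, 0.009]
ft_force: [-4.4, 1.6, 8.2]
opening: 0.125
grip_force: 30.0
```

step_arm:
  moves:
    - {"tx": 0, "ty": -2, "tz": 0, "roll": 0}
    - {"tx": 0, "ty": -4, "tz": 0, "roll": 0}
    - {"tx": 0, "ty": -6, "tz": 0, "roll": 0}
    - {"tx": 0, "ty": -6, "tz": 0, "roll": 0}

```text
t: 53.83
eef_pos: [623.3, -118.3, 31.7]
tcp_rot: [3.14, -0.0, 0.009]
ft_force: [-3.6, -4.0, 6.6]
opening: 0.124
grip_force: 30.0
```

step_arm:
  moves:
    - {"tx": 0, "ty": -1.5, "tz": 0, "roll": 0}
    - {"tx": 0, "ty": -3, "tz": 0, "roll": 0}
    - {"tx": 0, "ty": -3, "tz": 0, "roll": 0}
    - {"tx": 0, "ty": -3, "tz": 0, "roll": 0}

```text
t: 54.17
eef_pos: [623.3, -118.3, 31.8]
tcp_rot: [3.137, -0.001, 0.009]
ft_force: [-5.7, -21.6, 4.5]
opening: 0.121
grip_force: 30.0
```

step_arm:
  moves:
    - {"tx": 0, "ty": 2.5, "tz": 0, "roll": 0}
    - {"tx": 0, "ty": 2.5, "tz": 0, "roll": 0}

```text
t: 54.33
eef_pos: [623.3, -118.3, 31.7]
tcp_rot: [3.141, -0.0, 0.008]
ft_force: [-4.6, -6.5, 6.5]
opening: 0.124
grip_force: 30.0
```

step_arm:
  moves:
    - {"tx": 0, "ty": 0, "tz": 0, "roll": 0}
    - {"tx": 0, "ty": 0, "tz": 0, "roll": 0}
    - {"tx": 0, "ty": 0, "tz": 0, "roll": 0}
    - {"tx": 0, "ty": 0, "tz": 0, "roll": 0}
    - {"tx": 0, "ty": 0, "tz": -20, "roll": 0}
    - {"tx": 0, "ty": 0, "tz": -55, "roll": 0}
    - {"tx": 0, "ty": 0, "tz": -80, "roll": 0}
    - {"tx": -20, "ty": 35, "tz": -80, "roll": 0}
    - {"tx": -40, "ty": 70, "tz": -80, "roll": 0}
    - {"tx": -60, "ty": 105, "tz": -80, "roll": 0}
    - {"tx": -80, "ty": 140, "tz": -80, "roll": 0}
    - {"tx": -100, "ty": 175, "tz": -80, "roll": 0}
  grip: 35

```text
t: 55.33
eef_pos: [524.0, -294.4, 111.2]
tcp_rot: [3.141, -0.0, 0.009]
ft_force: [0.5, 0.1, -0.0]
opening: 0.367
grip_force: 0.0
```

step_arm:
  moves:
    - {"tx": -15, "ty": 30, "tz": 0, "roll": 0}
    - {"tx": -30, "ty": 60, "tz": 0, "roll": 0}
    - {"tx": -45, "ty": 90, "tz": 0, "roll": 0}
    - {"tx": -60, "ty": 120, "tz": 0, "roll": 0}
    - {"tx": -75, "ty": 145, "tz": 0, "roll": 0}
    - {"tx": -75, "ty": 145, "tz": 0, "roll": 0}
    - {"tx": -75, "ty": 145, "tz": 0, "roll": 0}

```text
t: 55.92
eef_pos: [450.5, -439.8, 110.8]
tcp_rot: [-3.141, 0.0, 0.006]
ft_force: [0.6, 0.4, 0.9]
opening: 0.369
grip_force: 0.0
```

```bash
python3 - <<'E'
from h import *
c=cam();print(env.state()["eef_pos"].round(1))
for b in blobs(c,"orange",15): print(b,px2w(c,[b[0]],29).round(1))
for b in blobs(c,"blue",roi=(90,250,190,450)): print(b,px2w(c,[[b[1][0]+(b[1][2]-1)/2,b[1][1]+(b[1][3]-1)/2]],72).round(1))
# tray left edge along lane centre row, before/after by white pixels
r=c["pixels"][152]; w=np.where((r.min(1)>150))[0]; print(w[(w>280)&(w<430)])
E
```

```text
[ 451.1 -438.8  110.9]
([320.4, 151.9], [308, 139, 26, 26, 314]) [[628.5 -39.3]]
([343.3, 155.0], [333, 140, 20, 25, 231]) [[ 618.7 -101.4]]
([220.8, 153.2], [200, 143, 42, 21, 557]) [[620.  223.7]]
[301 302 303 304 305 306 307 346 347]
```

```bash
python3 -c "
from cell import env
print(env.job_done())"
```

```text
the job is handed in; nothing more can be done
None
```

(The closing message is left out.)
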